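# Set up the scrub tester for a cleaning-validation run

## Robot

A 6-joint arm with a two-finger parallel gripper is mounted at the origin on a cart in front of the work surface, level with it; the furniture and walls round the work are solid. World frame = base frame: x ahead of the robot, y to its left, z up, the work surface at z = 0. Lengths are in mm, angles in rad, forces in N, time in s.
With the tool pointing down it reaches from about 250 to 725 mm from the base axis. Payload 9.7 kg.
Tool frame: the origin (TCP) lies at the very end of the fingers, on their centre line; the grasp point (between the pads) lies 19 mm behind it; z points along the fingers, y is the line along which they close (so a half turn about z gives the same grasp; the last joint's range is limited). The gripper opens to 85 mm and grips with 20 to 120 N. Pads are 22 mm wide; open, the fingers measure 114 mm over their backs; the gripper's body (76 mm by 85 mm) begins 54 mm behind the grasp point. The pads swing forward as they close: fully open they stand 13 mm farther back than shut.
Start: joints at [1.231, 0.087, 0.176, 1.66, 0, 1.571], TCP at [183.311, 518.55, 231.284] pointing down, gripper open.
Joint ranges: [-3.13, 3.13], [-0.85, 1.81], [-1.15, 1.24], [-2.2, 2.28], [-1.44, 1.52], [-3.14, 3.14]. Speed limits (rad/s): [2.22, 2.22, 2.57, 3.14, 3.14, 3.14].

## Interface

Orientations are given as a unit quaternion [x, y, z, w].
In Python, from rig import sense, camera, camera_info, hand_in, search_frame, tip_of gives the robot as it stands.
- The arm moves only by the tool step_arm, never from a script. Its argument "increments" is a list that holds one entry, the list of rows, each a list of 5 numbers: the shift along the world's x, y, z in cm, then the turn about the world's z in rad, then the closure, from 0 (fully open) to 1 (shut). In form: [[[dx, dy, dz, yaw, jaw], ...]]. A call has 1 to 12 rows; each row is the pose to reach, as a shift and turn from the pose commanded when the call began; what a row does not reach only later rows make up. A row lasts 1/10 s, in which the tool goes at most 50 mm and 8.59 degrees, less where a joint would pass 70% of its speed; a pose out of reach is approached as far as the arm can. A call with a gripper value outside its range is refused whole. The fingers move at their own pace and stop on an object; "newtons" is the grip in N (left out, the last holds). Time passes only in rows, so rows that repeat a pose let the fingers close. It gives the time, the measured TCP pose, the force, the opening and the grip force at its end, in the units of the state.
- sense(): the state, without advancing time (a new reading comes with each control period).
- camera(name): name is "scene" or "top" or "wrist"; returns the picture (384x512x3 uint8, red, green, blue); there is no depth.
- camera_info(name): a dict with "fx", "fy", "cx", "cy" (pixels), "k1" (the pictures are not rectified: a ray, as slopes to the right and down, at radius r is drawn at 1 + k1 r^2 times it, then the intrinsics apply), "T" (4x4, takes a point from camera to world coordinates). Camera axes: x right, y up, looking along -z (the intrinsics and any distortion apply to the point x, -y, -z); pixel columns grow to the right and rows downward; lengths in mm; the calibration is good to about 2 mm. A picture is of the moment at which its call begins: read the wrist's pose just before it. camera_info takes no time and is no camera call; for the wrist camera it gives the pose at the moment of the call.
- hand_in(): hands the job in; it is judged then, once.
Trained networks look in the newest picture that a camera, given by its name, has taken for a name from the list of things; names that differ only in an ending like _2 or _b are one class to them, and where a whole thing is asked for, a point or a joint stands for the part that bears it (a point fixed in the world has none). Each returns a list of dicts, best first, with "p" (0 to 1); they miss things now and then, are a little off and sometimes report something else, mostly with a low value. They report only what shows in the picture. A call takes as long as a camera call.
- search_frame(name, camera): "position" ([x, y, z] in mm, in world coordinates, good to about 4 mm: the middle of the surface that is visible of it).
- tip_of(name, camera): "position" ([x, y, z] in mm, in world coordinates, good to about 4 mm: a listed point, or the origin of a listed thing).
The state is a dict: "time_s": time; "q": joint angles; "joint_velocities": joint speeds; "joint_efforts": joint torques, N m; "eef_pos": TCP position; "eef_rot": TCP orientation; "force": force on the tool from outside, world axes, zero at the start; "ft_torque": the same for the moment, N m; "grip_width": opening from 0.0 (shut) to 1.0 (fully open); "grasp_force": force on a finger pad.
Only numpy, scipy, OpenCV 4.12 (cv2) and the standard library are available. Lean on these libraries where they do the work, as an engineer would, in place of code of your own. Each camera call takes 0.05 s, during which the arm holds its last target. There are 200 camera calls.

## Task

Set up the scrub tester for the next run: lay all the steel coupons flat on its bed, side by side, each with a short edge flush against the stop strip, and lay the straightedge flat on the bed along their free short edges, flush against all of them, so that the row is held straight between the two. Turn the crank wheel so that its holes line up with the three studs of the drive hub and seat it fully down on the hub. Only when all that is in place, since working on the machine trips the stroke counter, turn the counter's knob back to its zero stop; leave the bottle, the spanner and the timer where they are.

Things in the scene. Friction and masses are not known exactly. Their poses are not given: they have to be found in the camera images.
- tester: bench scrub tester, fixed: base 197 x 385 mm, its flat bed 24 mm above the bench. Origin on the bench; +x to its back, +y to its left, z up. The bed in front of the stop strip is clear from x = -92 to +45 mm and y = -85 to +185 mm. Behind the strip a guide shaft, carriage and flat rod, up to 63 mm above the bench; at the -y end (x -95 to 85, y -195 to -95 mm) the drive housing, 60 mm high
- stop (a point): foot of the front face of the stop strip (thin steel strip along y, 14 mm high, 254 mm long), at its middle, at bed height; lies at 45, 55, 24 mm in the tester's frame, same axes. The coupons belong on its -x side, within 110 mm either way in y
- coupon_1: stainless test coupon, a plain flat plate 60 mm (its x) by 32 mm (its y) by 6 mm thick, 0.09 kg. Origin at the centre of its underside, z out of the plate. Starts on a 2 mm thick grey mat at the left; None when absent
- coupon_2: another such coupon; None when absent
- coupon_3: another such coupon; None when absent
- coupon_4: another such coupon; None when absent
- straightedge: aluminium straightedge: flat bar 36 mm wide (its x), 240 mm long (its y), 8 mm thick, with graduated edges and, on top along its middle, a grip rib 12 mm wide, 200 mm long, from 8 to 28 mm above the underside. Same either way round. Origin at the centre of its underside. About 0.2 kg
- drive_hub: steel hub fixed on the housing, does not turn: face 72 mm across, central spigot (18 mm diameter, 15.5 mm high) and three studs (7 mm diameter, 12.5 mm high) on a circle of 27.5 mm radius at 0, 120 and 240 degrees from the hub's +x about its z (up); all tapered at the tips. Origin 8 mm below the face
- hub_face (a point): centre of the hub's upper face, on which the wheel's underside must come to rest; axes as the hub's
- crank_wheel: steel crank wheel 92 mm across, rim 12 mm thick, three 10 mm holes on a circle of 27.5 mm radius at 0, 120, 240 degrees from its +x about its z; central sleeve 34 mm across, 40 mm high, open 21 mm bore (grip it there); crank pin on the rim at -x, top at 32 mm. Origin at the centre of its underside, which starts flat on the bench, left of the mat. About 0.32 kg
- counter_knob (a joint): reset knob of the stroke counter (dial on the front of the drive housing's top), rad: 0 = pointer at the thick zero mark (tester's -x side) against the zero stop; grows clockwise seen from above, up to 3.6. Turn anticlockwise to reset. Friction 0.05 N m: it stays where it is left
- counter_grip (a point): middle of the knob's straight grip bar, on its vertical axis; the bar is 40 mm long (the point's x axis lies along it), 10 mm wide and 22 mm high (8 mm of it above this point), with a thin red pointer under its -x end
- small_bottle: bystander: 100 ml screw-cap bottle, 56 mm across, 103 mm high, standing behind the tester; origin at its foot
- spanner_x: bystander: open-ended spanner 157 mm long (its y), 6 mm thick, flat on the bench in front of the housing; origin below its middle
- timer_x: bystander: small timer 62 x 62 x 16 mm on the bench at the left; origin below its middle

How it is judged (in metres and radians):
On the way, in this order (a step that is already met when the one before it is completed fails the run):
1. the coupons lie flush between stop strip and straightedge and the crank wheel is seated on the hub, the counter not yet reset (angle between the y axis of straightedge and the y axis of tester, either way round below 0.025 rad and angle between each of straightedge, crank_wheel's own z axis and vertical below 0.04 rad and z of straightedge in the frame of stop between -0.002 and 0.003 m and x of coupon_1 in the frame of stop between -0.0328 and -0.0275 m and z of coupon_1 in the frame of stop between -0.002 and 0.0025 m and angle between the x axis of each of coupon_1, coupon_2, coupon_3, coupon_4 and the x axis of tester, either way round below 0.04 rad and y of coupon_1 in the frame of straightedge between -0.105 and 0.105 m and (x of coupon_1 in the frame of straightedge between 0.0455 and 0.0503 m or x of coupon_1 in the frame of straightedge between -0.0503 and -0.0455 m) and x of coupon_2 in the frame of stop between -0.0328 and -0.0275 m and z of coupon_2 in the frame of stop between -0.002 and 0.0025 m and y of coupon_2 in the frame of straightedge between -0.105 and 0.105 m and (x of coupon_2 in the frame of straightedge between 0.0455 and 0.0503 m or x of coupon_2 in the frame of straightedge between -0.0503 and -0.0455 m) and x of coupon_3 in the frame of stop between -0.0328 and -0.0275 m and z of coupon_3 in the frame of stop between -0.002 and 0.0025 m and y of coupon_3 in the frame of straightedge between -0.105 and 0.105 m and (x of coupon_3 in the frame of straightedge between 0.0455 and 0.0503 m or x of coupon_3 in the frame of straightedge between -0.0503 and -0.0455 m) and x of coupon_4 in the frame of stop between -0.0328 and -0.0275 m and z of coupon_4 in the frame of stop between -0.002 and 0.0025 m and y of coupon_4 in the frame of straightedge between -0.105 and 0.105 m and (x of coupon_4 in the frame of straightedge between 0.0455 and 0.0503 m or x of coupon_4 in the frame of straightedge between -0.0503 and -0.0455 m) and horizontal distance between crank_wheel and hub_face below 0.003 m and z of crank_wheel in the frame of hub_face between -0.002 and 0.0025 m and value of joint counter_knob above 0.5 rad), for 0.2 s.
2. then the counter is turned back to its zero stop (angle between the y axis of straightedge and the y axis of tester, either way round below 0.025 rad and angle between each of straightedge, crank_wheel's own z axis and vertical below 0.04 rad and z of straightedge in the frame of stop between -0.002 and 0.003 m and x of coupon_1 in the frame of stop between -0.0328 and -0.0275 m and z of coupon_1 in the frame of stop between -0.002 and 0.0025 m and angle between the x axis of each of coupon_1, coupon_2, coupon_3, coupon_4 and the x axis of tester, either way round below 0.04 rad and y of coupon_1 in the frame of straightedge between -0.105 and 0.105 m and (x of coupon_1 in the frame of straightedge between 0.0455 and 0.0503 m or x of coupon_1 in the frame of straightedge between -0.0503 and -0.0455 m) and x of coupon_2 in the frame of stop between -0.0328 and -0.0275 m and z of coupon_2 in the frame of stop between -0.002 and 0.0025 m and y of coupon_2 in the frame of straightedge between -0.105 and 0.105 m and (x of coupon_2 in the frame of straightedge between 0.0455 and 0.0503 m or x of coupon_2 in the frame of straightedge between -0.0503 and -0.0455 m) and x of coupon_3 in the frame of stop between -0.0328 and -0.0275 m and z of coupon_3 in the frame of stop between -0.002 and 0.0025 m and y of coupon_3 in the frame of straightedge between -0.105 and 0.105 m and (x of coupon_3 in the frame of straightedge between 0.0455 and 0.0503 m or x of coupon_3 in the frame of straightedge between -0.0503 and -0.0455 m) and x of coupon_4 in the frame of stop between -0.0328 and -0.0275 m and z of coupon_4 in the frame of stop between -0.002 and 0.0025 m and y of coupon_4 in the frame of straightedge between -0.105 and 0.105 m and (x of coupon_4 in the frame of straightedge between 0.0455 and 0.0503 m or x of coupon_4 in the frame of straightedge between -0.0503 and -0.0455 m) and horizontal distance between crank_wheel and hub_face below 0.003 m and z of crank_wheel in the frame of hub_face between -0.002 and 0.0025 m and value of joint counter_knob below 0.07 rad), for 0.2 s.
At the end, for the whole second after the job is handed in: coupons flat, within 2.5 mm of the strip, square within 0.04 rad; straightedge flat, parallel within 0.025 rad, within 2.3 mm of every coupon and reaching 15 mm past its middle; wheel on the hub face within 2.5 mm, centred within 3 mm; knob within 0.07 rad of zero; all at rest (all of step 2 and linear speed of each of straightedge, crank_wheel below 0.01 m/s); the robot touches nothing.
It fails at once if a bystander (bottle, spanner, timer) is pushed more than 30 mm or the bottle is tipped (distance of any of small_bottle, spanner_x, timer_x from where it was at the start of the episode above 0.03 m or angle between small_bottle's own z axis and vertical above 0.5 rad).
Of coupon_1, coupon_2, coupon_3, coupon_4 only 2 to 4 are there at a start; the rules pass over those that are not, and their reading is None.
At some moment in a run one of straightedge, crank_wheel, coupon_1, coupon_2, coupon_3, coupon_4 may be knocked a few centimetres aside while the robot is not near it.
Once in a run the grip may slacken for a moment while it holds something.
It also fails if it takes over 210 s, if anything falls off the work surface, if the arm or the gripper's body presses on something with over 40 N, if the wrist force passes 120 N, or if a joint passes its speed limit or range.

## Working session

There is one attempt and no reset: what is moved stays moved. The work goes in short steps, Python scripts to look and compute and a tool call to move; the robot and the scene stay as the last step left them, time stands still between calls to the robot, and variables do not carry over. Pictures are saved under pics/ and viewed, at most 14 in all, crops included, and the job is handed in when it is done.

Besides the shell and the picture viewer there is one more tool, called as name(argument=value, ...), one argument or row to a line, values as JSON. step_arm: Moves the arm, as the interface text tells. Its arguments: {"type":"object","properties":{"increments":{"type":"array","items":{"type":"array","items":{"type":"array","items":{"type":"number"}}}},"newtons":{"type":"number"}},"required":["increments"]}

```bash
mkdir -p pics; cat > h.py <<'E'
import numpy as np, cv2
from rig import *
def snap(n,f):
    im=camera(n); cv2.imwrite('pics/'+f,cv2.cvtColor(im,cv2.COLOR_RGB2BGR)); return im
def px2w(info,u,v,z):
    """pixel -> world point on plane z"""
    x=(u-info['cx'])/info['fx']; y=(v-info['cy'])/info['fy']
    rd=np.hypot(x,y); r=rd
    for _ in range(20): r=rd/(1+info['k1']*r*r)
    s=r/rd if rd>0 else 1
    T=np.array(info['T']); d=T[:3,:3]@np.array([x*s,-y*s,-1]); o=T[:3,3]
    return o+d*(z-o[2])/d[2]
def w2px(info,p):
    T=np.array(info['T']); c=T[:3,:3].T@(np.array(p,float)-T[:3,3])
    x,y=c[0]/-c[2],-c[1]/-c[2]; k=1+info['k1']*(x*x+y*y)
    return info['fx']*x*k+info['cx'],info['fy']*y*k+info['cy']
E
python3 - <<'E'
from h import *
s=sense();print(s['time_s'],s['eef_pos'],s['eef_rot'])
snap('top','top0.png');i=camera_info('top');print(np.round(i['T'],2).tolist(),i['fx'])
for n in ['coupon_1','straightedge','crank_wheel','hub_face','stop','counter_grip','tester','small_bottle','spanner_x','timer_x']:
    print(n,[(round(d['p'],2),np.round(d['position']).tolist()) for d in tip_of(n,'top')][:6])
snap('scene','scene0.png')
for n in ['coupon_1','straightedge','crank_wheel','hub_face','stop','counter_grip']:
    print(n,[(round(d['p'],2),np.round(d['position']).tolist()) for d in tip_of(n,'scene')][:6])
E
```

```text
0.0 [183.22974272 518.34186713 230.57841821] [ 1.69081450e-01  9.85601858e-01 -6.52863875e-04 -1.18568354e-04]
[[0.03, 0.99, -0.15, 369.07], [-1.0, 0.02, -0.03, 30.33], [-0.03, 0.15, 0.99, 1151.46], [0.0, 0.0, 0.0, 1.0]] 356.8495377810161
coupon_1 [(0.7, [470.0, 157.0, -4.0]), (0.69, [392.0, 88.0, 0.0]), (0.53, [465.0, 86.0, 4.0]), (0.47, [394.0, 154.0, 6.0])]
straightedge [(0.75, [401.0, -149.0, 4.0])]
crank_wheel [(0.63, [403.0, 288.0, -3.0])]
hub_face [(0.7, [590.0, -329.0, 70.0]), (0.25, [588.0, -329.0, 60.0])]
stop [(0.88, [616.0, -130.0, 23.0]), (0.56, [587.0, -329.0, 56.0])]
counter_grip [(0.66, [494.0, -319.0, 82.0])]
tester []
small_bottle [(0.78, [713.0, 54.0, -1.0]), (0.43, [589.0, -334.0, 68.0])]
spanner_x [(0.69, [469.0, 154.0, 0.0]), (0.49, [566.0, -181.0, -3.0])]
timer_x [(0.67, [383.0, 447.0, -2.0]), (0.29, [400.0, -150.0, 2.0])]
coupon_1 [(0.56, [461.0, 92.0, 6.0]), (0.44, [474.0, 157.0, 0.0]), (0.43, [395.0, 151.0, 3.0]), (0.41, [396.0, 87.0, 2.0])]
straightedge [(0.95, [401.0, -149.0, -2.0]), (0.41, [403.0, 287.0, 2.0])]
crank_wheel [(0.61, [403.0, 284.0, 1.0]), (0.56, [494.0, -319.0, 81.0])]
hub_face [(0.76, [588.0, -332.0, 66.0]), (0.18, [461.0, 90.0, 8.0])]
stop [(0.85, [614.0, -130.0, 26.0])]
counter_grip [(0.6, [494.0, -321.0, 76.0])]
```

View pics/top0.png

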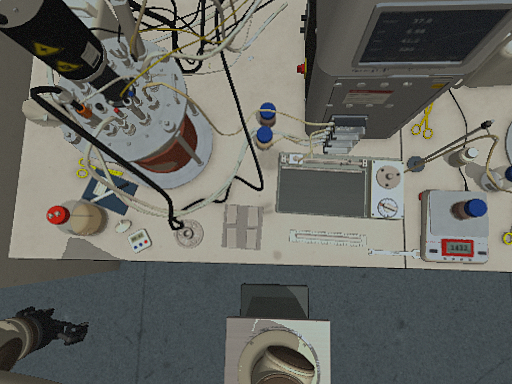

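View pics/scene0.png

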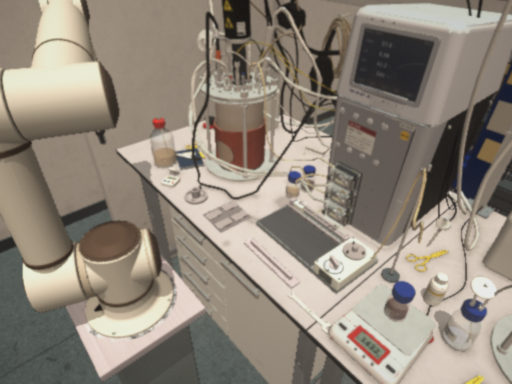

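The top view shows four coupons on the mat near (243,227), the wheel at (190,234), the straightedge at (328,238), the bed at (322,190), the hub at (388,177) and the knob at (386,208). I'll magnify that area.

```bash
python3 - <<'E'
from h import *
im=cv2.imread('pics/top0.png')
a=cv2.resize(im[145:260,170:295],None,fx=4.7,fy=4.7,interpolation=cv2.INTER_CUBIC)
b=cv2.resize(im[145:260,270:415],None,fx=5.2,fy=5.2,interpolation=cv2.INTER_CUBIC)
cv2.imwrite('pics/b.png',b)
E
```

```text
(no output)
```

View pics/b.png

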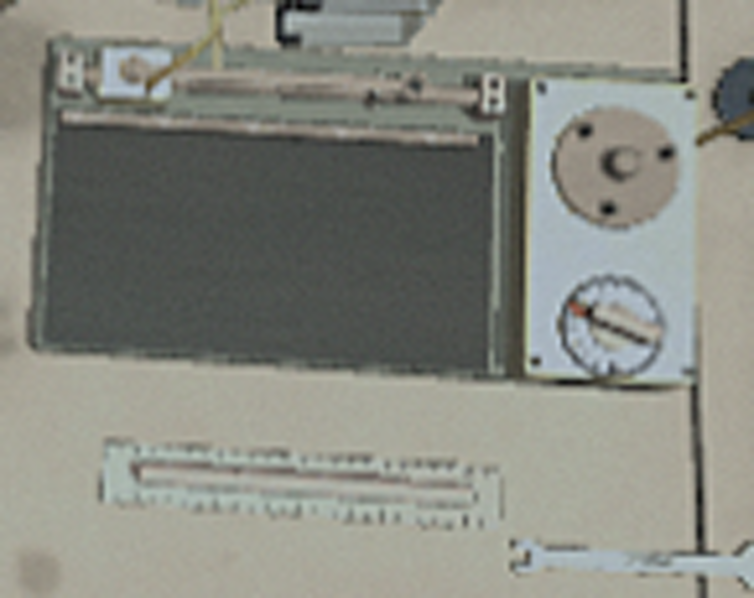

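step_arm(
  increments=[
    [[3, -4, 2, 0, 0], [7, -8, 4, 0, 0], [10, -12, 6, 0, 0], [14, -16, 8, 0, 0], [17, -20, 10, 0, 0], [20, -24, 12, 0, 0], [22, -28, 12, 0, 0], [22, -32, 12, 0, 0], [22, -36, 12, 0, 0], [22, -36, 12, 0, 0]],
  ],
)

```text
time_s: 1.9
eef_pos: [403.6, 154.4, 352.2]
eef_rot: [0.171, 0.985, -0.0, 0.001]
force: [-0.7, 0.2, -0.5]
grip_width: 0.999
grasp_force: 0.0
```

```bash
python3 - <<'E'
from h import *
i=camera_info('wrist')
im=snap('wrist','w1.png');print(np.round(i['T'],3).tolist(),i['fx'])
for n in ['coupon_1','crank_wheel','timer_x']:
    print(n,[(round(d['p'],2),np.round(d['position']).tolist(),np.round(w2px(i,d['position'])).tolist()) for d in tip_of(n,'wrist')][:6])
E
```

```text
[[0.337, -0.908, -0.247, 340.976], [0.941, 0.326, 0.088, 176.227], [0.001, -0.262, 0.965, 493.631], [0.0, 0.0, 0.0, 1.0]] 294.93592353151496
coupon_1 [(0.95, [392.0, 156.0, 2.0], [258.0, 147.0]), (0.85, [470.0, 156.0, 4.0], [274.0, 190.0]), (0.79, [465.0, 88.0, 6.0], [235.0, 200.0]), (0.74, [391.0, 88.0, -0.0], [220.0, 160.0])]
crank_wheel [(0.94, [405.0, 289.0, 4.0], [338.0, 126.0]), (0.69, [611.0, -131.0, 20.0], [154.0, 310.0])]
timer_x [(0.92, [382.0, 447.0, -2.0], [428.0, 79.0])]
```

View pics/w1.png

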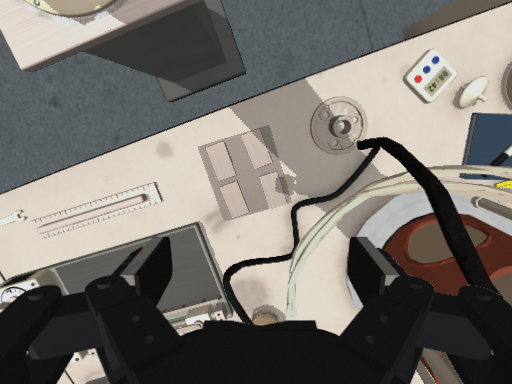

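Wrist view: coupons at (220,160), (258,147), (235,200) and (274,190), wheel at (338,126) with a black hose close beside it, straightedge at (97,210). I'll square the tool and look closer.

step_arm(
  increments=[
    [[-1.3, -2, -4, 0.14, 0], [-1.3, -3.6, -8, 0.28, 0], [-1.3, -3.6, -12, 0.34, 0], [-1.3, -3.6, -16, 0.34, 0], [-1.3, -3.6, -20, 0.34, 0], [-1.3, -3.6, -22, 0.34, 0], [-1.3, -3.6, -22, 0.34, 0], [-1.3, -3.6, -22, 0.34, 0]],
  ],
)

```text
time_s: 2.9
eef_pos: [390.2, 123.6, 131.9]
eef_rot: [-0.001, 1.0, 0.0, -0.0]
force: [-0.2, 0.0, 0.2]
grip_width: 0.995
grasp_force: 0.0
```

```bash
python3 - <<'E'
from h import *
s=sense();print(s['eef_pos'],s['eef_rot'],s['force'])
i=camera_info('wrist')
im=snap('wrist','w2.png')
import json;json.dump({k:np.array(v).tolist() for k,v in i.items()},open('w2.json','w'))
for n in ['coupon_1']:
    print(n,[(round(d['p'],2),np.round(d['position']).tolist(),np.round(w2px(i,d['position'])).tolist()) for d in tip_of(n,'wrist')][:6])
E
```

```text
[390.24235947 123.55606665 131.88202531] [-1.06130306e-03  9.99999436e-01  1.61489057e-05 -3.67596247e-05] [-0.22071669  0.0359507   0.22271295]
coupon_1 [(0.77, [394.0, 89.0, -1.0], [224.0, 188.0]), (0.77, [469.0, 156.0, 4.0], [291.0, 262.0]), (0.66, [394.0, 153.0, 5.0], [291.0, 190.0]), (0.62, [467.0, 87.0, 2.0], [223.0, 259.0])]
```

View pics/w2.png

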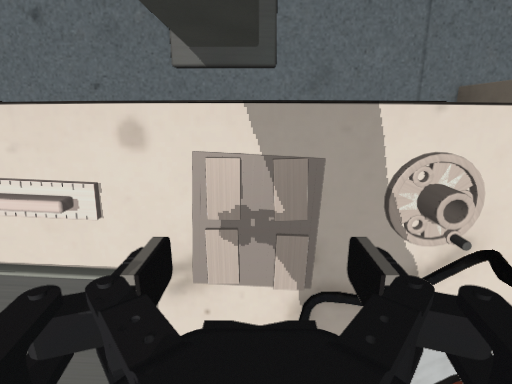

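The close view shows the four coupons at about (223,188), (291,190), (223,256) and (291,262), all nearly aligned with the tool, and the wheel at (437,198) with its crank pin at (458,240).

```bash
python3 - <<'E'
from h import *
import json
i=json.load(open('w2.json'))
im=cv2.imread('pics/w2.png')
hsv=cv2.cvtColor(im,cv2.COLOR_BGR2LAB)
C={'TL':(206,157,241,219),'TR':(274,159,308,220),'BL':(206,228,240,284),'BR':(275,235,308,290)}
for k,(a,b,c,d) in C.items():
    P=[px2w(i,u,v,8)[:2] for u,v in [(a,b),(c,b),(c,d),(a,d)]]
    print(k,np.round(np.mean(P,0),1),np.round(np.ptp(P,axis=0),1))
cv2.imwrite('pics/c.png',cv2.resize(im[145:300,185:335],None,fx=3.8,fy=3.8,interpolation=cv2.INTER_CUBIC))
it=camera_info('top')
f=lambda x,y,z:px2w(it,270+x/5.2,145+y/5.2,z)
print('strip',f(60,116,38),f(478,138,38)); print('bed front',f(40,350,24),f(490,378,24))
print('knob',f(612,325,82),f(572,305,70)); print('hub',f(617,166,68))
print('studs',[f(*p,80) for p in [(586,130),(667,153),(609,208)]])
print('se',[f(*p,8) for p in [(105,440),(500,465),(500,525),(102,503)]])
E
```

```text
TL [392.4  89.9] [59.5 34.3]
TR [393.6 152.7] [58.7 33.5]
BL [461.9  87.3] [61.4 35.6]
BR [468.9 155.5] [61. 35.]
strip [618.64781674  -2.85330698  38.        ] [ 609.57645661 -255.38970997   38.        ]
bed front [476.04745477   6.52246656  24.        ] [ 465.51181171 -263.62385635   24.        ]
knob [ 492.52665546 -317.60756978   82.        ] [ 505.01854721 -299.13839921   70.        ]
hub [ 587.80654406 -327.55443914   68.        ]
studs [array([ 606.35341687, -306.49105599,   80.        ]), array([ 593.56838993, -352.13527249,   80.        ]), array([ 560.61821553, -318.4089878 ,   80.        ])]
se [array([423.27468581, -34.4801345 ,   8.        ]), array([ 414.33708376, -272.7352369 ,    8.        ]), array([ 378.44350148, -271.98264548,    8.        ]), array([385.07181792, -33.11218135,   8.        ])]
```

View pics/c.png

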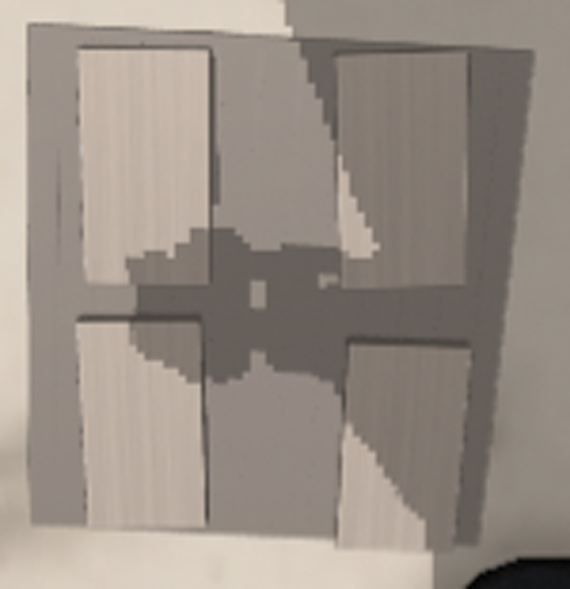

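step_arm(
  increments=[
    [[3.9, 1.6, -2, 0, 0.4], [7.8, 3.2, -5, 0, 0.4], [7.8, 3.2, -8.5, 0, 0.4], [7.8, 3.2, -11.5, 0, 0.4], [7.8, 3.2, -12.8, 0, 0.4], [7.8, 3.2, -12.8, 0, 0.4], [7.8, 3.2, -12.8, 0, 0.75], [7.8, 3.2, -12.8, 0, 0.75], [7.8, 3.2, -12.8, 0, 0.75], [7.8, 3.2, -12.8, 0, 0.75], [7.8, 3.2, -12.8, 0, 0.75]],
  ],
  newtons=50,
)

```text
time_s: 4.1
eef_pos: [469.6, 155.0, 5.9]
eef_rot: [-0.0, 1.0, 0.001, 0.002]
force: [-1.7, -0.2, 7.0]
grip_width: 0.335
grasp_force: 48.9
```

step_arm(
  increments=[
    [[0, 0, 4, 0, 0.75], [0, 0, 8, 0, 0.75], [0, -3, 12, 0, 0.75], [2, -7, 13, 0, 0.75], [4, -11, 13, -0.037, 0.75], [5, -15, 13, -0.037, 0.75], [6, -19, 13, -0.037, 0.75], [6, -20.2, 13, -0.037, 0.75], [6, -20.2, 13, -0.037, 0.75]],
  ],
)

```text
time_s: 5.0
eef_pos: [528.6, -49.1, 134.4]
eef_rot: [0.02, 1.0, -0.0, 0.001]
force: [0.9, -0.4, -0.9]
grip_width: 0.336
grasp_force: 49.3
```

```bash
python3 - <<'E'
from h import *
s=sense();print(s['eef_pos'],s['eef_rot'],s['force'],s['grip_width'])
i=camera_info('wrist')
im=snap('wrist','w3.png')
import json;json.dump({k:np.array(v).tolist() for k,v in i.items()},open('w3.json','w'))
for n in ['stop','coupon_1','hub_face','counter_grip']:
    print(n,[(round(d['p'],2),np.round(d['position']).tolist(),np.round(w2px(i,d['position'])).tolist()) for d in tip_of(n,'wrist')][:6])
E
```

```text
[528.56732978 -49.06119351 134.3929509 ] [ 1.98261613e-02  9.99803170e-01 -1.14709104e-04  7.28430187e-04] [ 0.86988204 -0.39751175 -0.9114334 ] 0.335618985358361
stop []
coupon_1 [(0.93, [395.0, 153.0, 6.0], [495.0, 21.0]), (0.75, [463.0, 85.0, 6.0], [408.0, 108.0]), (0.59, [530.0, -48.0, 133.0], [261.0, 244.0]), (0.58, [392.0, 87.0, 0.0], [414.0, 21.0])]
hub_face []
counter_grip [(0.71, [610.0, -130.0, 20.0], [180.0, 273.0])]
```

View pics/w3.png

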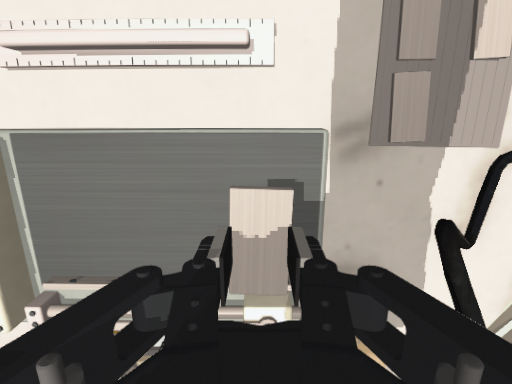

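The coupon hangs square in the fingers around (261,240). The strip's right end shows near (80,281), so I'll read its foot row from the pixel profile.

```bash
python3 - <<'E'
from h import *
import json
i=json.load(open('w3.json'))
im=cv2.imread('pics/w3.png')
for u in (60,80,100,115):
    print(u,[tuple(int(c) for c in im[v,u]) for v in range(268,296)][::1].__repr__().replace(' ',''))
for u,v in [(60,276),(60,278),(100,276)]: print(np.round(px2w(i,u,v,24),1))
for u in (40,60,150,250,310):
    g=im[110:150,u].mean(1); k=110+int(np.argmin(np.diff(g)));print('front',u,k,np.round(px2w(i,u,k,24),1))
E
```

```text
60 [(100,105,105),(100,104,104),(98,101,101),(99,103,103),(99,103,103),(99,102,103),(100,104,104),(98,102,105),(90,96,102),(88,93,100),(89,95,103),(90,97,104),(90,97,104),(93,100,107),(92,98,106),(129,138,149),(188,201,218),(200,215,227),(195,209,223),(195,209,223),(195,210,222),(187,200,206),(182,195,193),(181,194,191),(180,192,190),(153,165,163),(124,133,132),(122,131,130)]
80 [(101,104,105),(102,105,105),(99,103,103),(99,103,103),(100,103,104),(100,105,105),(100,105,105),(101,104,104),(75,80,85),(77,82,88),(80,86,93),(91,97,104),(90,96,103),(93,99,107),(93,100,107),(109,116,126),(181,194,210),(201,215,227),(196,210,224),(194,208,222),(200,214,226),(192,206,217),(183,195,193),(183,196,193),(183,196,193),(183,195,193),(182,195,192),(183,195,193)]
100 [(103,107,107),(103,107,107),(101,105,105),(101,104,104),(99,104,104),(102,105,105),(102,106,107),(102,106,107),(93,99,103),(88,94,101),(90,96,103),(89,96,104),(90,96,103),(92,98,106),(93,100,107),(92,99,106),(172,184,199),(202,215,227),(196,209,223),(191,205,220),(149,159,173),(28,26,27),(29,28,27),(27,25,26),(28,27,27),(28,27,26),(28,27,26),(28,27,27)]
115 [(104,108,108),(104,108,108),(103,107,107),(101,104,104),(100,104,105),(101,105,106),(103,107,108),(104,107,107),(94,100,104),(88,94,101),(89,96,103),(53,55,58),(30,29,29),(29,27,28),(28,27,27),(27,26,26),(28,26,26),(28,27,28),(27,26,26),(29,27,27),(29,27,28),(27,26,26),(28,27,27),(27,27,26),(28,26,26),(27,26,26),(28,26,26),(29,27,27)]
[ 607.1 -246.3   24. ]
[ 609.3 -246.8   24. ]
[ 608.3 -206.8   24. ]
front 40 128 [ 466.9 -232.8   24. ]
front 60 128 [ 467.7 -215.5   24. ]
front 150 127 [ 470.3 -138.8   24. ]
front 250 127 [473.7 -55.1  24. ]
front 310 127 [475.6  -5.   24. ]
```

step_arm(
  increments=[
    [[2.6, 0.2, -3, 0, 0.75], [5.1, 0.2, -6, 0, 0.75], [5.1, 0.2, -8.5, 0, 0.75], [5.1, 0.2, -10, 0, 0.75], [5.1, 0.2, -10.6, 0, 0.75], [5.1, 0.2, -10.6, 0, 0.75], [5.1, 0.2, -10.6, 0, 0.45], [5.1, 0.2, -10.6, 0, 0.45], [5.1, 0.2, -10.6, 0, 0.45], [5.1, 0.2, -8, 0, 0.45], [5.1, 0.2, -4, 0, 0.45], [5.1, 0.2, 0, 0, 0.45]],
  ],
)

```text
time_s: 6.45
eef_pos: [578.8, -45.4, 134.3]
eef_rot: [0.018, 1.0, 0.0, -0.0]
force: [2.1, -1.5, -0.3]
grip_width: 0.553
grasp_force: 0.0
```

```bash
python3 - <<'E'
from h import *
import json
i=json.load(open('w3.json'));p=px2w(i,262,188,136.5);print('coupon near end rel tcp',p-[528.6,-49.1,134.4])
s=sense();print(s['eef_pos'],s['force'],s['grip_width'])
i=camera_info('wrist')
im=snap('wrist','w4.png')
for n in ['coupon_1','crank_wheel','straightedge']:
    print(n,[(round(d['p'],2),np.round(d['position']).tolist(),np.round(w2px(i,d['position'])).tolist()) for d in tip_of(n,'wrist')][:6])
E
```

```text
coupon near end rel tcp [-30.75567327   2.11755644   2.1       ]
[578.82154485 -45.42364911 134.28445906] [ 2.12016231 -1.48546657 -0.3222319 ] 0.5525801003691189
coupon_1 [(0.9, [466.0, 85.0, 5.0], [408.0, 52.0]), (0.9, [582.0, -43.0, 28.0], [263.0, 195.0])]
crank_wheel []
straightedge []
```

step_arm(
  increments=[
    [[-4, 4, 0, 0.037, 0.4], [-8, 8, 0, 0.037, 0.4], [-11.4, 12, -2, 0.037, 0.4], [-11.4, 13.1, -6, 0.037, 0.4], [-11.4, 13.1, -10, 0.037, 0.4], [-11.4, 13.1, -13, 0.037, 0.4], [-11.4, 13.1, -13, 0.037, 0.4], [-11.4, 13.1, -13, 0.037, 0.75], [-11.4, 13.1, -13, 0.037, 0.75], [-11.4, 13.1, -13, 0.037, 0.75], [-11.4, 13.1, -13, 0.037, 0.75]],
  ],
)

```text
time_s: 7.75
eef_pos: [465.1, 85.4, 3.0]
eef_rot: [-0.0, 1.0, -0.0, -0.0]
force: [-0.1, 0.2, -1.8]
grip_width: 0.35
grasp_force: 49.4
```

step_arm(
  increments=[
    [[0, 0, 4, 0, 0.75], [0, -3, 8, 0, 0.75], [2, -7, 12, -0.037, 0.75], [5, -11, 12, -0.037, 0.75], [8, -15, 12, -0.037, 0.75], [9, -18.8, 12, -0.037, 0.75], [9, -18.8, 12, -0.037, 0.75], [9, -18.8, 12, -0.037, 0.75]],
  ],
)

```text
time_s: 8.55
eef_pos: [555.1, -103.5, 122.5]
eef_rot: [0.02, 1.0, 0.0, -0.001]
force: [-0.2, 0.1, -0.7]
grip_width: 0.353
grasp_force: 50.0
```

```bash
cat > look.py <<'E'
from h import *
import sys
s=sense();print(np.round(s['eef_pos'],1),np.round(s['eef_rot'],3),np.round(s['force'],1),s['grip_width'],s['grasp_force'],s['time_s'])
i=camera_info('wrist')
snap('wrist',sys.argv[1])
import json;json.dump({k:np.array(v).tolist() for k,v in i.items()},open('pics/'+sys.argv[1][:-3]+'json','w'))
for n in sys.argv[2:]:
    print(n,[(round(d['p'],2),np.round(d['position']).tolist(),np.round(w2px(i,d['position'])).tolist()) for d in tip_of(n,'wrist')][:6])
E
python3 look.py w5.png coupon_1
```

```text
[ 555.1 -103.5  122.5] [ 0.02   1.     0.    -0.001] [-0.2  0.1 -0.7] 0.35261280320316 50.00092685222626 8.55
coupon_1 [(0.93, [558.0, -106.0, 122.0], [255.0, 248.0]), (0.82, [580.0, -45.0, 25.0], [328.0, 219.0]), (0.65, [404.0, -156.0, -0.0], [186.0, 6.0])]
```

step_arm(
  increments=[
    [[2.1, 0.2, -3, 0, 0.75], [2.1, 0.2, -6, 0, 0.75], [2.1, 0.2, -8.5, 0, 0.75], [2.1, 0.2, -9.7, 0, 0.75], [2.1, 0.2, -9.7, 0, 0.75], [2.1, 0.2, -9.7, 0, 0.45], [2.1, 0.2, -9.7, 0, 0.45], [2.1, 0.2, -9.7, 0, 0.45], [2.1, 0.2, -7, 0, 0.45], [2.1, 0.2, -3, 0, 0.45], [2.1, 0.2, 1, 0, 0.45]],
  ],
)

```text
time_s: 9.75
eef_pos: [575.9, -100.4, 134.6]
eef_rot: [0.018, 1.0, 0.0, -0.0]
force: [0.5, -0.3, 0.3]
grip_width: 0.547
grasp_force: 0.0
```

```bash
python3 look.py w6.png coupon_1
```

```text
[ 575.9 -100.4  134.6] [ 0.018  1.     0.    -0.   ] [ 0.5 -0.3  0.3] 0.5468972069400782 0.0 9.75
coupon_1 [(0.77, [572.0, -100.0, 26.0], [261.0, 187.0]), (0.6, [580.0, -45.0, 26.0], [323.0, 193.0])]
```

step_arm(
  increments=[
    [[-2.5, 4, 0, 0.037, 0.4], [-5, 8, 0, 0.037, 0.4], [-8, 12, 0, 0.037, 0.4], [-11, 16, 0, 0.037, 0.4], [-14, 20, 0, 0.037, 0.4], [-17, 24, 0, 0.037, 0.4], [-18.2, 25.3, -4, 0.037, 0.4], [-18.2, 25.3, -7, 0.037, 0.4], [-18.2, 25.3, -7, 0.037, 0.4]],
  ],
)

```text
time_s: 10.75
eef_pos: [391.9, 152.3, 60.1]
eef_rot: [-0.001, 1.0, -0.001, -0.002]
force: [0.3, -0.4, 0.4]
grip_width: 0.595
grasp_force: 0.0
```

step_arm(
  increments=[
    [[0, 0, -3, 0, 0.4], [0, 0, -6, 0, 0.4], [0, 0, -6, 0, 0.4], [0, 0, -6, 0, 0.75], [0, 0, -6, 0, 0.75], [0, 0, -6, 0, 0.75], [0, 0, -6, 0, 0.75], [0, 0, -6, 0, 0.75], [0, 0, -3, 0, 0.75], [0, 0, 1, 0, 0.75], [0, -2, 5, 0, 0.75]],
  ],
)

```text
time_s: 11.85
eef_pos: [394.5, 133.3, 115.8]
eef_rot: [-0.001, 1.0, 0.0, 0.001]
force: [0.7, 0.6, 0.1]
grip_width: 0.336
grasp_force: 49.3
```

step_arm(
  increments=[
    [[2, -4, 0, 0, 0.75], [4.5, -8, 0, 0, 0.75], [7, -12, 0, 0, 0.75], [9.5, -16, 0, -0.037, 0.75], [12, -20, 0, -0.037, 0.75], [14.5, -24, 0, -0.037, 0.75], [17, -28, 0, -0.037, 0.75], [18, -29, 0, -0.037, 0.75], [18, -29, 0, -0.037, 0.75], [18, -29, 0, -0.037, 0.75]],
  ],
)

```text
time_s: 12.85
eef_pos: [574.2, -157.3, 113.9]
eef_rot: [0.019, 1.0, 0.0, 0.0]
force: [-0.4, -0.7, -0.5]
grip_width: 0.339
grasp_force: 49.3
```

```bash
python3 look.py w7.png coupon_1
```

```text
[ 574.2 -157.3  113.9] [0.019 1.    0.    0.   ] [-0.4 -0.7 -0.5] 0.33865520702442525 49.33995442930609 12.85
coupon_1 [(0.7, [577.0, -101.0, 27.0], [330.0, 198.0]), (0.66, [581.0, -43.0, 26.0], [400.0, 200.0]), (0.57, [573.0, -156.0, 112.0], [262.0, 240.0])]
```

step_arm(
  increments=[
    [[0.1, 0, -3, 0, 0.75], [0.1, 0, -6, 0, 0.75], [0.1, 0, -8, 0, 0.75], [0.1, 0, -8.7, 0, 0.75], [0.1, 0, -8.7, 0, 0.75], [0.1, 0, -8.7, 0, 0.45], [0.1, 0, -8.7, 0, 0.45], [0.1, 0, -8.7, 0, 0.45], [0.1, 0, -6, 0, 0.45], [0.1, 0, -2, 0, 0.45], [0.1, 0, 2, 0, 0.45], [-2, 3, 2, 0, 0.45]],
  ],
)

```text
time_s: 14.15
eef_pos: [558.1, -129.6, 139.5]
eef_rot: [0.02, 1.0, -0.001, 0.005]
force: [-0.2, 0.7, 0.4]
grip_width: 0.551
grasp_force: 0.0
```

step_arm(
  increments=[
    [[-3, 4, 0, 0.037, 0.4], [-6, 8, 0, 0.037, 0.4], [-9, 12, 0, 0.037, 0.4], [-12, 16, 0, 0.037, 0.4], [-15.9, 20, 0, 0.037, 0.4], [-15.9, 21.6, -3, 0.037, 0.4], [-15.9, 21.6, -6, 0.037, 0.4], [-15.9, 21.6, -6, 0.037, 0.4]],
  ],
)

```text
time_s: 14.95
eef_pos: [393.1, 88.7, 70.4]
eef_rot: [-0.001, 1.0, -0.001, -0.002]
force: [-0.9, -0.2, 0.3]
grip_width: 0.598
grasp_force: 0.0
```

```bash
python3 look.py w8.png coupon_1 crank_wheel straightedge
```

```text
[393.1  88.7  70.4] [-0.001  1.    -0.001 -0.002] [-0.9 -0.2  0.3] 0.5977922315950596 0.0 14.95
coupon_1 [(0.73, [391.0, 88.0, -1.0], [258.0, 201.0])]
crank_wheel []
straightedge []
```

step_arm(
  increments=[
    [[0, 0, -3, 0, 0.4], [0, 0, -6.7, 0, 0.4], [0, 0, -6.7, 0, 0.4], [0, 0, -6.7, 0, 0.75], [0, 0, -6.7, 0, 0.75], [0, 0, -6.7, 0, 0.75], [0, 0, -6.7, 0, 0.75], [0, 0, -6.7, 0, 0.75], [0, 0, -3, 0, 0.75], [0, 0, 1, 0, 0.75], [0, -2, 5, 0, 0.75], [1.5, -6, 5, 0, 0.75]],
  ],
)

```text
time_s: 16.35
eef_pos: [412.3, 29.5, 129.6]
eef_rot: [-0.002, 1.0, 0.001, 0.004]
force: [1.5, 0.9, -0.5]
grip_width: 0.25
grasp_force: 0.0
```

step_arm(
  increments=[
    [[3, -4, 0, 0, 0.75], [6, -8, 0, 0, 0.75], [9, -12, 0, -0.037, 0.75], [12, -16, 0, -0.037, 0.75], [15, -20, 0, -0.037, 0.75], [16.6, -24, 0, -0.037, 0.75], [16.6, -24, 0, -0.037, 0.75], [16.6, -24, 0, -0.037, 0.75]],
  ],
)

```text
time_s: 17.15
eef_pos: [576.3, -212.2, 123.1]
eef_rot: [0.019, 1.0, 0.0, -0.0]
force: [0.7, 0.2, 0.4]
grip_width: 0.247
grasp_force: 0.0
```

```bash
python3 look.py w9.png coupon_1
```

```text
[ 576.3 -212.2  123.1] [ 0.019  1.     0.    -0.   ] [0.7 0.2 0.4] 0.24686128143724165 0.0 17.15
coupon_1 [(0.89, [582.0, -44.0, 25.0], [457.0, 194.0]), (0.64, [574.0, -154.0, 27.0], [329.0, 189.0]), (0.56, [573.0, -101.0, 25.0], [392.0, 185.0])]
```

The grip lost this one. I'll find where it lies.

```bash
python3 - <<'E'
from h import *
snap('top','top1.png');i=camera_info('top')
for n in ['coupon_1','straightedge','crank_wheel']:
    print(n,[(round(d['p'],2),np.round(d['position']).tolist(),np.round(w2px(i,d['position'])).tolist()) for d in tip_of(n,'top')][:6])
E
```

```text
coupon_1 [(0.72, [574.0, -100.0, 27.0], [312.0, 182.0]), (0.55, [577.0, -45.0, 20.0], [294.0, 181.0]), (0.51, [393.0, 89.0, 2.0], [251.0, 238.0]), (0.5, [575.0, -156.0, 29.0], [330.0, 182.0])]
straightedge []
crank_wheel [(0.72, [403.0, 288.0, -7.0], [190.0, 234.0])]
```

step_arm(
  increments=[
    [[-3, 4, 0, 0, 0.4], [-6, 8, 0, 0, 0.4], [-9, 12, 0, 0.037, 0.4], [-12, 16, 0, 0.037, 0.4], [-15, 20, 0, 0.037, 0.4], [-18.3, 24, 0, 0.037, 0.4], [-18.3, 27, 0, 0.037, 0.4], [-18.3, 27, 0, 0.037, 0.4], [-18.3, 27, 0, 0.037, 0.4]],
  ],
)

```text
time_s: 18.35
eef_pos: [393.1, 59.2, 123.7]
eef_rot: [-0.001, 1.0, -0.0, 0.001]
force: [0.5, -0.1, 0.0]
grip_width: 0.6
grasp_force: 0.0
```

```bash
python3 look.py w10.png coupon_1
```

```text
[393.1  59.2 123.7] [-0.001  1.    -0.     0.001] [ 0.5 -0.1  0. ] 0.6004856740167364 0.0 18.35
coupon_1 [(0.85, [392.0, 89.0, -1.0], [292.0, 185.0]), (0.61, [576.0, -100.0, 25.0], [103.0, 366.0]), (0.61, [582.0, -44.0, 26.0], [158.0, 372.0])]
```

View pics/w10.png

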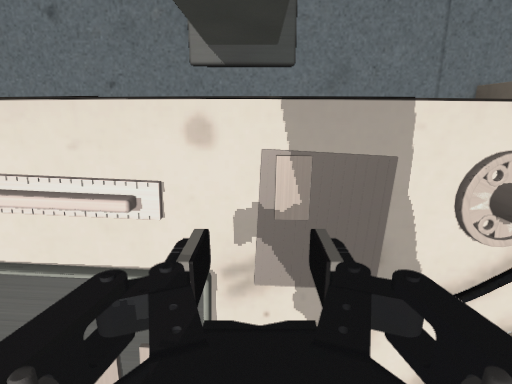

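The coupon is still on the mat at (293,187), square, so I'll retry about 2 mm lower.

step_arm(
  increments=[
    [[0, 3, -3, 0, 0.4], [0, 3, -7, 0, 0.4], [0, 3, -11, 0, 0.4], [0, 3, -12.2, 0, 0.4], [0, 3, -12.2, 0, 0.4], [0, 3, -12.2, 0, 0.75], [0, 3, -12.2, 0, 0.75], [0, 3, -12.2, 0, 0.75], [0, 3, -12.2, 0, 0.75], [0, 3, -12.2, 0, 0.75], [0, 3, -11, 0, 0.75], [0, 3, -8, 0, 0.75]],
  ],
)

```text
time_s: 19.65
eef_pos: [391.8, 88.1, 42.5]
eef_rot: [0.0, 1.0, -0.0, -0.002]
force: [0.3, 0.1, -1.1]
grip_width: 0.35
grasp_force: 49.6
```

step_arm(
  increments=[
    [[0, -2, 4, 0, 0.75], [2, -6, 8, 0, 0.75], [5, -10, 8, 0, 0.75], [8, -14, 8, 0, 0.75], [11, -18, 8, -0.037, 0.75], [14, -22, 8, -0.037, 0.75], [17, -26, 8, -0.037, 0.75], [18.2, -30, 8, -0.037, 0.75], [18.2, -30, 8, -0.037, 0.75], [18.2, -30, 8, -0.037, 0.75]],
  ],
)

```text
time_s: 20.65
eef_pos: [575.1, -212.5, 123.1]
eef_rot: [0.019, 1.0, 0.0, -0.001]
force: [0.8, 0.7, -0.5]
grip_width: 0.354
grasp_force: 49.8
```

```bash
python3 look.py w11.png coupon_1
```

```text
[ 575.1 -212.5  123.1] [ 0.019  1.     0.    -0.001] [ 0.8  0.7 -0.5] 0.35350140290712917 49.797207713127136 20.65
coupon_1 [(0.83, [579.0, -98.0, 24.0], [394.0, 194.0]), (0.81, [579.0, -44.0, 28.0], [460.0, 192.0]), (0.8, [573.0, -154.0, 26.0], [329.0, 189.0]), (0.57, [574.0, -211.0, 120.0], [262.0, 240.0])]
```

step_arm(
  increments=[
    [[0, 0, -3, 0, 0.75], [0, 0, -6, 0, 0.75], [0, 0, -8.5, 0, 0.75], [0, 0, -9.7, 0, 0.75], [0, 0, -9.7, 0, 0.75], [0, 0, -9.7, 0, 0.45], [0, 0, -9.7, 0, 0.45], [0, 0, -9.7, 0, 0.45], [0, 0, -7, 0, 0.45], [0, 0, -3, 0, 0.45], [-3, 2, 2, 0, 0.45], [-6, 4, 3, 0, 0.45]],
  ],
)

```text
time_s: 21.95
eef_pos: [516.5, -172.1, 157.1]
eef_rot: [0.019, 1.0, -0.001, 0.002]
force: [-0.2, 0.6, 0.6]
grip_width: 0.55
grasp_force: 0.0
```

```bash
python3 look.py w12.png coupon_1; python3 -c "
from rig import sense;print(sense()['q'])"
```

```text
[ 516.5 -172.1  157.1] [ 0.019  1.    -0.001  0.002] [-0.2  0.6  0.6] 0.5503584906339676 0.0 21.95
coupon_1 [(0.97, [575.0, -212.0, 20.0], [223.0, 239.0]), (0.92, [575.0, -99.0, 26.0], [335.0, 238.0]), (0.89, [573.0, -156.0, 25.0], [278.0, 238.0]), (0.65, [579.0, -44.0, 24.0], [388.0, 240.0]), (0.37, [612.0, -129.0, 24.0], [304.0, 271.0])]
[-3.19941326e-01  4.53473578e-02 -8.25069544e-03  1.51110160e+00
  2.17928533e-04 -2.83731991e-01]
```

View pics/w12.png

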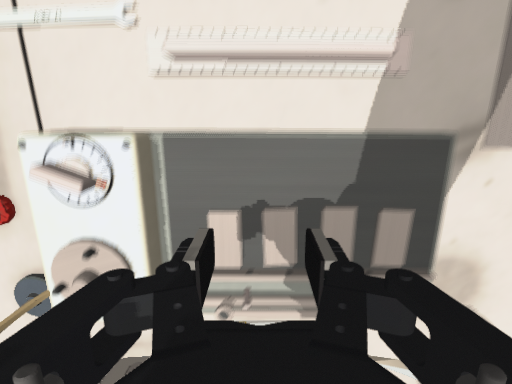

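All four coupons stand in a row at (223,239) to (388,240). The straightedge is at (280,52), and the knob's pointer is near (100,185), about 2 rad. The straightedge is next.

step_arm(
  increments=[
    [[-3, 0.6, -1, 0.14, 0.4], [-6, 1.2, -2, 0.28, 0.4], [-9, 1.8, -3, 0.42, 0.4], [-11.5, 2.2, -4, 0.56, 0.4], [-11.5, 2.2, -4, 0.7, 0.4], [-11.5, 2.2, -4, 0.84, 0.4], [-11.5, 2.2, -4, 0.98, 0.4], [-11.5, 2.2, -4, 1.12, 0.4], [-11.5, 2.2, -4, 1.26, 0.4], [-11.5, 2.2, -4, 1.4, 0.4], [-11.5, 2.2, -4, 1.54, 0.4], [-11.5, 2.2, -4, 1.571, 0.4]],
  ],
)

```text
time_s: 23.25
eef_pos: [400.6, -149.7, 113.5]
eef_rot: [-0.696, 0.718, -0.0, 0.0]
force: [0.1, -0.1, -0.6]
grip_width: 0.603
grasp_force: 0.0
```

step_arm(
  increments=[
    [[0, 0, 0, 0, 0.4], [0, 0, 0, 0, 0.4]],
  ],
)

```text
time_s: 23.45
eef_pos: [400.5, -149.6, 113.4]
eef_rot: [-0.694, 0.72, -0.0, 0.0]
force: [0.0, 1.0, 0.3]
grip_width: 0.598
grasp_force: 0.0
```

```bash
python3 look.py w13.png straightedge
```

```text
[ 400.5 -149.6  113.4] [-0.694  0.72  -0.     0.   ] [0.  1.  0.3] 0.5980679959847118 0.0 23.45
straightedge [(0.6, [402.0, -156.0, 0.0], [256.0, 183.0]), (0.59, [571.0, -209.0, 20.0], [41.0, 131.0]), (0.24, [561.0, -182.0, 3.0], [73.0, 162.0])]
```

View pics/w13.png

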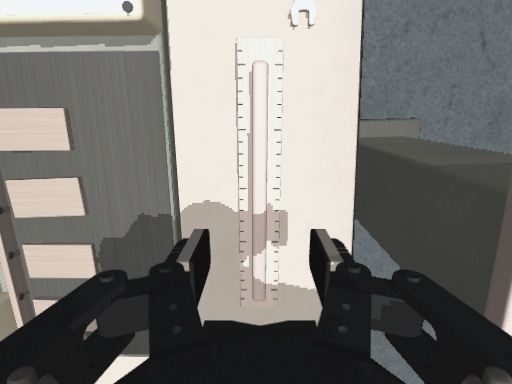

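The straightedge runs from (260,40) to (260,305), its rib centred under the fingers, parallel to the tool. Grasping now.

step_arm(
  increments=[
    [[0, -0.2, -4, 0, 0.5], [0, -0.2, -8, 0, 0.5], [0, -0.2, -10.1, 0, 0.5], [0, -0.2, -10.1, 0, 0.5], [0, -0.2, -10.1, 0, 1], [0, -0.2, -10.1, 0, 1], [0, -0.2, -10.1, 0, 1], [0, -0.2, -10.1, 0, 1], [0, -0.2, -10.1, 0, 1], [0, -0.2, -10.1, 0, 1], [0, -0.2, -9, 0, 1], [0, -0.2, -7, 0, 1]],
  ],
  newtons=80,
)

```text
time_s: 24.75
eef_pos: [399.6, -151.2, 43.5]
eef_rot: [-0.694, 0.72, 0.001, -0.0]
force: [0.5, 0.1, -2.2]
grip_width: 0.118
grasp_force: 79.2
```

step_arm(
  increments=[
    [[0, 0, 3, 0, 1], [3, 0.7, 3, 0, 1], [6, 1.4, 3, 0, 1], [9, 2.1, 3, 0, 1], [11.8, 2.1, 3, 0, 1], [11.8, 2.1, 2, 0, 1], [11.8, 2.1, 0.5, 0, 1], [11.8, 2.1, 0, 0, 1], [11.8, 2.1, -0.4, 0, 1], [11.8, 2.1, -0.4, 0, 1]],
  ],
)

```text
time_s: 25.75
eef_pos: [517.7, -130.6, 39.2]
eef_rot: [-0.694, 0.72, 0.0, -0.0]
force: [-0.3, -0.5, -2.6]
grip_width: 0.113
grasp_force: 79.4
```

```bash
python3 look.py w14.png straightedge
```

```text
[ 517.7 -130.6   39.2] [-0.694  0.72   0.    -0.   ] [-0.3 -0.5 -2.6] 0.1133101339990698 79.41898941993713 25.75
straightedge [(0.96, [517.0, -136.0, 25.0], [259.0, 225.0])]
```

View pics/w14.png

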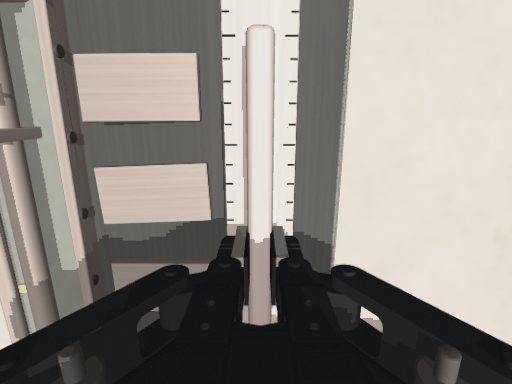

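step_arm(
  increments=[
    [[0, 0, -0.2, 0, 1], [0, 0, -0.35, 0, 1], [0.3, 0, -0.35, 0, 1], [0.6, 0, -0.35, 0, 1], [0.9, 0, -0.35, 0, 1], [1.2, 0, -0.35, 0, 1], [1.2, 0, -0.35, 0, 1]],
  ],
)

```text
time_s: 26.55
eef_pos: [530.2, -130.9, 38.3]
eef_rot: [-0.694, 0.72, -0.001, -0.0]
force: [-10.3, -0.8, 17.7]
grip_width: 0.118
grasp_force: 82.1
```

step_arm(
  increments=[
    [[0.1, 0, 0.1, 0, 1], [0.2, 0, 0.1, 0, 1], [0.3, 0, 0.1, 0, 1], [0.3, 0, 0.1, 0, 1]],
  ],
)

```text
time_s: 26.95
eef_pos: [532.9, -130.8, 38.3]
eef_rot: [-0.694, 0.72, -0.0, -0.0]
force: [-8.3, -0.2, 9.1]
grip_width: 0.116
grasp_force: 81.2
```

step_arm(
  increments=[
    [[0.1, 0, 0, 0, 1], [0.2, 0, 0, 0, 1], [0.3, 0, 0, 0, 1], [0.3, 0, 0, 0, 1]],
  ],
)

```text
time_s: 27.35
eef_pos: [534.5, -130.7, 38.3]
eef_rot: [-0.694, 0.72, 0.001, -0.001]
force: [-16.5, 0.5, 14.6]
grip_width: 0.11
grasp_force: 81.9
```

step_arm(
  increments=[
    [[0.1, 0, 0, 0, 1], [0.2, 0, 0, 0, 1], [0.2, 0, 0, 0, 1]],
  ],
)

```text
time_s: 27.65
eef_pos: [534.6, -130.7, 38.4]
eef_rot: [-0.694, 0.72, 0.002, -0.003]
force: [-25.9, -0.6, 22.8]
grip_width: 0.117
grasp_force: 82.9
```

```bash
python3 look.py w15.png straightedge coupon_1
```

```text
[ 534.6 -130.7   38.4] [-0.694  0.72   0.002 -0.003] [-25.9  -0.6  22.8] 0.11651085812002798 82.92896747589111 27.65
straightedge [(0.62, [536.0, -134.0, 21.0], [255.0, 227.0]), (0.62, [564.0, -183.0, 2.0], [205.0, 140.0])]
coupon_1 [(0.96, [577.0, -212.0, 22.0], [169.0, 85.0]), (0.71, [586.0, -101.0, 26.0], [174.0, 284.0]), (0.56, [580.0, -154.0, 25.0], [174.0, 197.0])]
```

View pics/w15.png

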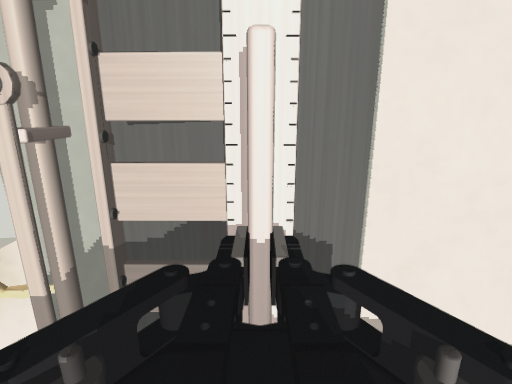

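The coupons' ends touch both the strip (column ~105) and the straightedge (column ~225). I'll relax the push and release.

step_arm(
  increments=[
    [[-0.15, 0, 0.2, 0, 1], [-0.3, 0, 0.3, 0, 1], [-0.3, 0, 0.3, 0, 1]],
  ],
)

```text
time_s: 28.1
eef_pos: [534.5, -130.5, 39.7]
eef_rot: [-0.694, 0.72, 0.001, -0.0]
force: [-6.6, 0.1, 0.2]
grip_width: 0.117
grasp_force: 79.7
```

step_arm(
  increments=[
    [[0, 0, -0.15, 0, 1], [0, 0, -0.15, 0, 0.75], [0, 0, -0.15, 0, 0.6], [0, 0, -0.15, 0, 0.6], [0, 0, -0.15, 0, 0.6], [0, 0, 2, 0, 0.6], [0, 0, 5, 0, 0.6], [0, 0, 9, 0, 0.6], [0, 0, 11, 0, 0.6], [0, 0, 11, 0, 0.6]],
  ],
)

```text
time_s: 29.1
eef_pos: [537.0, -130.8, 153.5]
eef_rot: [-0.694, 0.72, -0.002, 0.002]
force: [-0.4, -0.2, 0.9]
grip_width: 0.397
grasp_force: 0.0
```

```bash
python3 look.py w16.png straightedge coupon_1; python3 - <<'E'
from h import *
import json
i=json.load(open('pics/w16.json'));im=cv2.imread('pics/w16.png')
g=cv2.cvtColor(im,cv2.COLOR_BGR2GRAY)
cv2.imwrite('pics/d.png',cv2.resize(im[0:330,40:340],None,fx=1.8,fy=1.8,interpolation=cv2.INTER_CUBIC))
E
```

```text
[ 537.  -130.8  153.5] [-0.694  0.72  -0.002  0.002] [-0.4 -0.2  0.9] 0.3965458106502346 0.0 29.1
straightedge [(0.76, [536.0, -134.0, 24.0], [261.0, 182.0])]
coupon_1 [(0.91, [586.0, -99.0, 26.0], [211.0, 220.0]), (0.67, [580.0, -158.0, 22.0], [213.0, 158.0]), (0.62, [576.0, -213.0, 22.0], [212.0, 96.0]), (0.57, [587.0, -41.0, 28.0], [214.0, 274.0])]
```

View pics/d.png

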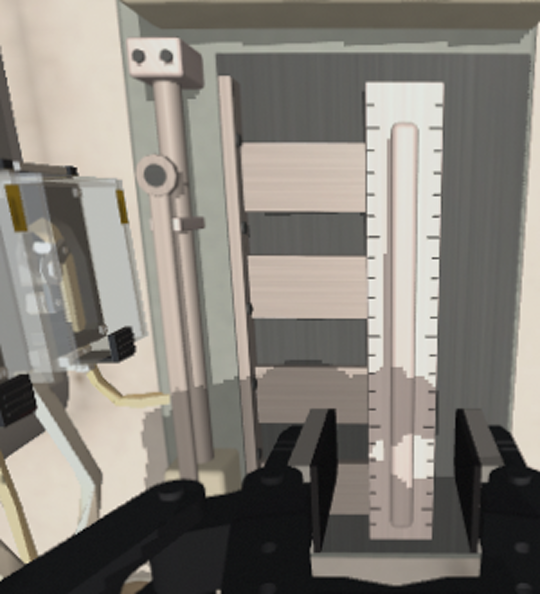

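The row sits flush over its full length. Next is the wheel; first I'll triangulate the black hose's bend near it from saved views and get the hole positions.

```bash
python3 - <<'E'
from h import *
import json
it=camera_info('top'); w2=json.load(open('w2.json'));w3=json.load(open('w3.json'))
for z in (0,20,40,60,80,100,150): print(z,np.round(px2w(it,178,225,z)[:2]),np.round(px2w(w3,466,244,z)[:2]),np.round(px2w(w2,495,254,z)[:2]))
print('wheel c',px2w(w2,437,198,12),'holes',[px2w(w2,*p,12) for p in [(420,176),(415,225)]],'pin',px2w(w2,459,240,32), 'sleeve',px2w(w2,456,208,40))
im=cv2.imread('pics/w2.png')[140:262,375:512]
print(cv2.imwrite('pics/wh.png',cv2.resize(im,None,fx=4.5,fy=4.5,interpolation=cv2.INTER_CUBIC)))
E
```

```text
0 [430. 328.] [600. 161.] [463. 368.]
20 [429. 322.] [590. 146.] [453. 350.]
40 [428. 317.] [580. 131.] [443. 332.]
60 [427. 312.] [570. 116.] [433. 314.]
80 [426. 307.] [560. 101.] [423. 296.]
100 [425. 302.] [550.  86.] [412. 278.]
150 [422. 289.] [525.  48.] [387. 233.]
wheel c [399.55739176 288.62163633  12.        ] holes [array([378.73239204, 269.51815374,  12.        ]), array([426.38887955, 271.66642006,  12.        ])] pin [432.96840076 302.48662385  32.        ] sleeve [400.18299266 288.56486819  40.        ]
True
```

step_arm(
  increments=[
    [[-3, 4, 1, -0.14, 0], [-6, 8, 2, -0.28, 0], [-9, 12, 3, -0.42, 0], [-12, 16, 3, -0.56, 0], [-15, 20, 3, -0.7, 0], [-17, 24, 3, -0.84, 0], [-17, 28, 3, -0.98, 0], [-17, 32, 3, -1.12, 0], [-17, 36, 3, -1.26, 0], [-17, 38, 3, -1.4, 0], [-17, 38, 3, -1.53, 0], [-17, 38, 3, -1.53, 0]],
  ],
)

```text
time_s: 30.45
eef_pos: [364.5, 250.2, 177.9]
eef_rot: [-0.0, 1.0, -0.001, -0.001]
force: [-0.4, -0.9, 0.3]
grip_width: 0.995
grasp_force: 0.0
```

```bash
python3 look.py w17.png crank_wheel; python3 - <<'E'
from h import *
import json
i=json.load(open('pics/w17.json'));im=cv2.imread('pics/w17.png')
u,v=w2px(i,[401,289,15]);print(u,v,im.shape)
u0=int(max(0,u-62));v0=int(max(0,v-62)); print('origin',u0,v0)
a=cv2.resize(im[v0:v0+124,u0:u0+124],(496,496),interpolation=cv2.INTER_CUBIC)
b=cv2.resize(im[:,:],(304,228));c=cv2.resize(cv2.imread('pics/w2.png')[140:262,375:512],(304,270))
t=cv2.vconcat([b,c]);cv2.imwrite('pics/cmp.png',cv2.hconcat([a[:496],t[:496]]))
E
```

```text
[364.5 250.2 177.9] [-0.     1.    -0.001 -0.001] [-0.4 -0.9  0.3] 0.994636700525664 0.0 30.45
crank_wheel [(0.62, [406.0, 293.0, 1.0], [297.0, 211.0])]
295.49503564447593 211.03744281202785 (384, 512, 3)
origin 233 149
```

View pics/cmp.png

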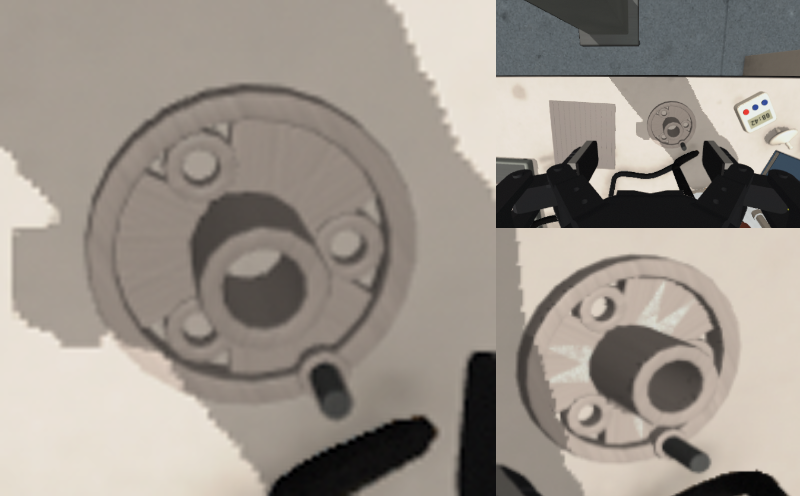

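The composite shows the wheel's holes at (200,163), (349,246) and (196,322), the sleeve top at (264,285), the pin at (337,405), and a hose tip at (435,425). I'll compute the positions.

```bash
python3 - <<'E'
from h import *
import json
from scipy.optimize import least_squares
i=json.load(open('pics/w17.json'));w2=json.load(open('w2.json'))
f=lambda x,y,z:px2w(i,233+x/4,149+y/4,z)
H=np.array([f(*p,10)[:2] for p in [(200,163),(349,246),(196,322)]]);print('holes',H,'mean',H.mean(0))
c=H.mean(0)
for h in H: print(np.degrees(np.arctan2(*(h-c)[::-1])),np.hypot(*(h-c)))
print('pin',f(337,405,32),f(318,362,12),'sleeve',f(264,285,40))
R=[f(*p,12)[:2] for p in [(86,245),(418,245),(250,85),(250,403)]];print('rim c',np.mean([R[0][1],R[1][1]]),np.mean([R[2][0],R[3][0]]))
it=camera_info('top')
obs=[(i,(342,255)),(w2,(485,251)),(it,(177,226))]
r=least_squares(lambda p:np.concatenate([np.subtract(w2px(a,p),b) for a,b in obs]),[430,310,50]);print('hose tip',r.x,r.fun)
# hub fit in top view: darkness at studs tips
g=cv2.cvtColor(cv2.imread('pics/top0.png'),cv2.COLOR_BGR2GRAY).astype(np.float32)
for hz in (78,):
  best=[]
  for cx in np.arange(582,595,.5):
    for cy in np.arange(-336,-322,.5):
      for th in np.arange(0,120,2):
        a=np.radians(th+np.array([0,120,240]))
        P=np.array([w2px(it,(cx+27.5*np.cos(t),cy+27.5*np.sin(t),hz)) for t in a],np.float32)
        best.append((cv2.remap(g,P[:,0][None],P[:,1][None],1).mean(),cx,cy,th))
  print(sorted(best)[:6])
E
```

```text
holes [[378.4052582  275.28089143]
 [402.01501297 317.01123974]
 [424.57743762 275.19337219]] mean [401.66590293 289.16183445]
-149.17308144625918 27.08760182473056
89.2817985139697 27.85159335919418
-31.369385109961232 26.833865910852992
pin [439.31774176 311.54102431  32.        ] [435.82404076 309.74175775  12.        ] sleeve [402.3624949  289.65176061  40.        ]
rim c 289.9572608454779 402.52016509994996
hose tip [447.35063915 337.42410855  23.54186221] [-3.15420178 -1.5260488   1.62162077 -0.75153854 -3.60299931 -7.01674364]
[(np.float32(23.852865), np.float64(587.5), np.float64(-325.0), np.int64(46)), (np.float32(24.301758), np.float64(588.0), np.float64(-325.0), np.int64(46)), (np.float32(24.383463), np.float64(587.5), np.float64(-324.5), np.int64(46)), (np.float32(25.913086), np.float64(588.0), np.float64(-324.5), np.int64(46)), (np.float32(26.512045), np.float64(587.5), np.float64(-324.0), np.int64(46)), (np.float32(26.53353), np.float64(588.0), np.float64(-325.5), np.int64(46))]
```

step_arm(
  increments=[
    [[1.9, 2, -3, 0.14, 0.2], [3.8, 3.9, -6, 0.28, 0.2], [3.8, 3.9, -8, 0.42, 0.2], [3.8, 3.9, -8, 0.52, 0.2], [3.8, 3.9, -11, 0.52, 0.2], [3.8, 3.9, -14, 0.52, 0.2], [3.8, 3.9, -15.8, 0.52, 0.2], [3.8, 3.9, -15.8, 0.52, 0.2]],
  ],
)

```text
time_s: 31.35
eef_pos: [401.5, 286.9, 18.4]
eef_rot: [-0.26, 0.966, -0.001, -0.003]
force: [0.4, 0.5, 0.7]
grip_width: 0.801
grasp_force: 0.0
```

step_arm(
  increments=[
    [[0, 0, 0, 0, 0.8], [0, 0, 0, 0, 0.8], [0, 0, 0, 0, 0.8], [0, 0, 0, 0, 0.8], [0, 0, 0, 0, 0.8], [0, 0, 0, 0, 0.8]],
  ],
  newtons=90,
)

```text
time_s: 31.95
eef_pos: [404.1, 289.0, 23.6]
eef_rot: [-0.259, 0.966, 0.0, 0.001]
force: [-1.3, -1.7, 6.8]
grip_width: 0.355
grasp_force: 90.2
```

step_arm(
  increments=[
    [[0, 0, 3, 0, 0.8], [0, 0, 7, 0, 0.8], [0, -1, 11, 0, 0.8], [1, -4, 15, 0, 0.8], [2, -8, 15, -0.1, 0.8], [3, -12, 15, -0.2, 0.8], [4, -16, 15, -0.3, 0.8], [5, -20, 15, -0.4, 0.8], [6, -24, 15, -0.5, 0.8], [7, -28, 15, -0.6, 0.8], [8, -32, 15, -0.7, 0.8], [9, -36, 15, -0.76, 0.8]],
  ],
)

```text
time_s: 33.15
eef_pos: [493.4, -73.2, 172.3]
eef_rot: [0.119, 0.993, 0.0, 0.0]
force: [0.3, -0.4, -3.1]
grip_width: 0.354
grasp_force: 90.3
```

step_arm(
  increments=[
    [[1, -4, 0, 0, 0.8], [2, -8, 0, 0, 0.8], [3, -12, 0, 0, 0.8], [4, -16, 0, 0, 0.8], [5, -20, 0, 0, 0.8], [5, -22, 0, 0, 0.8], [5, -22, 0, 0, 0.8], [5, -22, 0, 0, 0.8]],
  ],
)

```text
time_s: 33.95
eef_pos: [543.0, -291.2, 171.7]
eef_rot: [0.118, 0.993, 0.0, -0.0]
force: [-0.1, 0.0, -4.1]
grip_width: 0.351
grasp_force: 90.4
```

```bash
python3 look.py w18.png hub_face counter_grip crank_wheel; python3 - <<'E'
from h import *
im=snap('top','top2.png');i=camera_info('top')
for n in ['hub_face','crank_wheel']:
    print(n,[(round(d['p'],2),np.round(d['position']).tolist()) for d in tip_of(n,'top')][:6])
E
```

```text
[ 543.  -291.2  171.7] [ 0.118  0.993  0.    -0.   ] [-0.1  0.  -4.1] 0.35109482628363664 90.35101018846035 33.95
hub_face []
counter_grip [(0.94, [502.0, -321.0, 80.0], [212.0, 156.0])]
crank_wheel [(0.75, [545.0, -292.0, 148.0], [260.0, 230.0])]
hub_face [(0.62, [591.0, -330.0, 70.0])]
crank_wheel [(0.91, [543.0, -290.0, 145.0]), (0.55, [616.0, -126.0, 23.0])]
```

step_arm(
  increments=[
    [[1, 4, 0, 0, 0.8], [2, 8, 0, 0, 0.8], [2, 8, 0, 0, 0.8], [2, 8, 0, 0, 0.8]],
  ],
)

```text
time_s: 34.7
eef_pos: [563.6, -210.3, 172.0]
eef_rot: [0.116, 0.993, -0.0, 0.0]
force: [-0.1, -0.6, -3.9]
grip_width: 0.355
grasp_force: 90.7
```

```bash
python3 look.py w19.png hub_face counter_grip; cat > fit.py <<'E'
from h import *
import json,sys
i=json.load(open('pics/%s.json'%sys.argv[1]));im=cv2.imread('pics/%s.png'%sys.argv[1])
g=cv2.GaussianBlur(cv2.cvtColor(im,cv2.COLOR_BGR2GRAY).astype(np.float32),(0,0),.7)
# rectified orthographic patch on plane z, 0.5 mm/px around (589,-328)
def ortho(z,c=(589,-328),h=50,s=.5):
    n=int(2*h/s)+1; xs=c[0]-h+s*np.arange(n); ys=c[1]-h+s*np.arange(n)
    M=np.array([[w2px(i,(x,y,z)) for y in ys] for x in xs],np.float32)
    return cv2.remap(g,M[...,0],M[...,1],1)
f=ortho(68); 
for r in f[::8,::5][:26]: print(' '.join('%3d'%v for v in r))
for z in (72,76,80):
    o=cv2.blur(ortho(z),(9,9)); best=[]
    for th in range(0,120,2):
        a=np.radians(th+np.array([0,120,240])); K=[(int(round(55*np.cos(t))),int(round(55*np.sin(t)))) for t in a]
        S=sum(np.roll(o,(-kx,-ky),(0,1)) for kx,ky in K)/3
        S=S[80:121,80:121]; j=np.unravel_index(S.argmin(),S.shape); best.append((round(float(S[j]),1),589-10+.5*j[0],-328-10+.5*j[1],th))
    print(z,sorted(best)[:4])
E
python3 fit.py w19
```

```text
[ 563.6 -210.3  172. ] [ 0.116  0.993 -0.     0.   ] [-0.1 -0.6 -3.9] 0.35549937130183956 90.71701917797327 34.7
hub_face [(0.63, [588.0, -325.0, 68.0], [144.0, 245.0]), (0.49, [712.0, 53.0, 1.0], [506.0, 246.0]), (0.28, [563.0, -208.0, 153.0], [263.0, 229.0])]
counter_grip [(0.59, [497.0, -322.0, 76.0], [105.0, 148.0])]
222 223 223 224 227 238 238 238 238 238 238 239 239 239 239 239 239 239 239 239 239 239 239 239 239 239 240 240 240 239 239 239 239 239 239 239 239 239 239 238 236
222 222 222 223 227 238 238 238 238 238 239 239 239 239 239 239 239 239 239 239 239 239 239 239 239 239 239 239 239 239 239 239 239 239 239 239 239 239 239 239 237
222 222 223 223 228 238 238 239 239 239 239 239 239 239 239 239 239 239 239 239 239 239 239 239 239 239 239 239 239 239 239 239 239 239 239 239 239 239 239 238 235
222 223 223 223 228 238 238 239 239 239 239 239 239 239 239 238 238 238 237 228 207 210 209 213 220 233 238 238 238 239 239 239 239 239 239 239 239 239 239 239 238
223 224 225 224 229 238 238 238 238 239 239 239 238 238 235 204 181 185 194 197 196 195 190 184 167 134 105 115 186 235 2
[... 3410 characters left out ...]
  43  42  41  39  24  23  23  23  22  22  22  22  21  20  19  19  19  20  19
72 [(46.9, np.float64(588.0), np.float64(-326.5), 44), (47.1, np.float64(588.0), np.float64(-326.5), 46), (55.4, np.float64(588.5), np.float64(-327.0), 42), (56.3, np.float64(588.0), np.float64(-327.0), 48)]
76 [(49.5, np.float64(586.5), np.float64(-324.5), 44), (49.5, np.float64(586.5), np.float64(-324.5), 46), (57.4, np.float64(587.0), np.float64(-325.0), 42), (59.6, np.float64(586.5), np.float64(-325.0), 48)]
80 [(53.5, np.float64(585.5), np.float64(-323.0), 46), (53.8, np.float64(585.5), np.float64(-323.0), 44), (61.2, np.float64(585.5), np.float64(-323.0), 42), (64.1, np.float64(585.5), np.float64(-323.5), 48)]
```

```bash
python3 - <<'E'
import sys; sys.argv=['x','w19']
from h import *
import json
i=json.load(open('pics/w19.json'));im=cv2.imread('pics/w19.png')
g=cv2.cvtColor(im,cv2.COLOR_BGR2GRAY).astype(np.float32)
def pr(z,h,dx,dy):
    c=(563.6,-210.3)
    for x in np.arange(-h,h+1,dx):
        P=np.array([w2px(i,(c[0]+x,c[1]+y,z)) for y in np.arange(-h,h+1,dy)],np.float32)
        print('%4d'%x,' '.join('%3d'%v for v in cv2.remap(g,P[:,0][None],P[:,1][None],1)[0]))
pr(188,24,2,2); print(); 
print(w2px(i,(563.6,-210.3,188)))
pr(160,56,4,4)
E
```

```text
-24 183 201 202 215 222 220 219 215 213 185  89  90  89  87  87  86  84  93 205 214 215 209 218 222 206
 -22 204 202 203 201 207 216 221 191 140  88  90  90  88  86  87  85  83  81  85 209 204 215 213 204 206
 -20 151 161 141 141  98 145 216 180  76  89  89  89  86  87  86  84  82  81  77  98 215 205 164 191 193
 -18 140 140 140 133  96  95  27  46  89  89  89  88  87  86  86  82  82  80  75  75 141 140 141 141 139
 -16  40  24  24  95  95  91  19  75  89 104 188 193 198 200 157  89  79  80  75  74 133 140 141 142 143
 -14  23  24  94  95  95  20  21 100 189 201 202 200 198 198 202 204 176  86  74  74 100 141 140 140 140
 -12  25  52  85  85  66  17  85 176 176 167 159 171 187 189 192 197 171 138  74  73  50  50 123 140 142
 -10  26  85  84  91  18  24 133 134 130 124  74 176 179 179 169 130 131 134 129  73  23  46  84  87 140
  -8  82  85  89  33  15  80 132 132  95  73  76  77 110 172 172 128 127 132 136 108  23  31  85  85 137
  -6  92  91  84  17  15 132 134 128  69  74  77  77  77  79  79  77  75 131 135 132  20  27  85  85  42
  -4  21 152  81  22  15 136 134  73  72  74  77  7
[... 4397 characters left out ...]
 19  34 222 198 200 198 209 143 102  81  83  99  14  31  19  22  21  21  20  21  27  36  21  21
  40  23  24  24  20  22 212 216 218 211 204 191  44  38 138 140 139 141  18  17  21  21  18  21  21  20  21  21  22  21
  44  25  24  21  20  21 207 201 201 203 200 196  37  38 136 141 140 110  29  18  22  21  21  21  20  17  22  21  24  24
  48  34  21  20  21  21 216 217 213 216 212 127  39  37 215 183 116  77  37  21  21  21  20  20  21  20  31  21  24  25
  52  34  20  21  21  21  22  21  78 109 102  56  68  38 102 110 185 129 127  21  21  21  37  20  20  21  36  36  32  24
  56  22  22  21  21  18  19  20  22  21  60 100  67  76  88 187 183 128 129  22  20  20  21  21  21  21  36  36  36  36
```

step_arm(
  increments=[
    [[1.2, -4, 0, -0.02, 0.8], [2.5, -8, 0, -0.02, 0.8], [2.5, -11.6, 0, -0.02, 0.8], [2.5, -11.6, -2, -0.02, 0.8], [2.5, -11.6, -4, -0.02, 0.8], [2.5, -11.6, -5, -0.02, 0.8], [2.5, -11.6, -5, -0.02, 0.8], [2.5, -11.6, -5, -0.02, 0.8]],
  ],
)

```text
time_s: 35.65
eef_pos: [588.3, -327.7, 122.5]
eef_rot: [0.128, 0.992, -0.0, 0.0]
force: [0.9, -0.4, -2.0]
grip_width: 0.354
grasp_force: 90.9
```

```bash
python3 look.py w20.png crank_wheel;python3 - <<'E'
from h import *
camera('top')
print([(round(d['p'],2),np.round(d['position'],1).tolist()) for d in tip_of('crank_wheel','top')][:2])
E
```

```text
[ 588.3 -327.7  122.5] [ 0.128  0.992 -0.     0.   ] [ 0.9 -0.4 -2. ] 0.3541462440061832 90.85051417350769 35.65
crank_wheel [(0.66, [590.0, -325.0, 100.0], [265.0, 229.0])]
[]
```

step_arm(
  increments=[
    [[0, 0.1, -0.8, 0, 0.8], [0, 0.1, -1.2, 0, 0.8], [0, 0.1, -1.5, 0, 0.8], [0, 0.1, -1.7, 0, 0.8], [0, 0.1, -1.7, 0, 0.8]],
  ],
)

```text
time_s: 36.35
eef_pos: [588.1, -326.4, 104.3]
eef_rot: [0.128, 0.992, 0.0, -0.0]
force: [1.3, -0.1, -3.6]
grip_width: 0.351
grasp_force: 90.9
```

Spigot entered without contact. Next, the studs.

step_arm(
  increments=[
    [[0, 0, -0.2, 0, 0.8], [0, 0, -0.4, 0, 0.8], [0, 0, -0.6, 0, 0.8], [0, 0, -0.6, 0, 0.8]],
  ],
)

```text
time_s: 36.75
eef_pos: [588.4, -326.6, 98.5]
eef_rot: [0.128, 0.992, -0.0, 0.0]
force: [2.0, -0.0, -4.1]
grip_width: 0.355
grasp_force: 90.9
```

step_arm(
  increments=[
    [[0, 0, -0.2, 0, 0.8], [0, 0, -0.4, 0, 0.8], [0, 0, -0.6, 0, 0.8], [0, 0, -0.6, 0, 0.8]],
  ],
)

```text
time_s: 37.15
eef_pos: [588.4, -326.6, 92.5]
eef_rot: [0.128, 0.992, -0.0, 0.0]
force: [1.4, -1.8, -4.6]
grip_width: 0.354
grasp_force: 90.8
```

step_arm(
  increments=[
    [[0, 0, -0.2, 0, 0.8], [0, 0, -0.3, 0, 0.8], [0, 0, -0.3, 0, 0.8]],
  ],
)

```text
time_s: 37.45
eef_pos: [588.5, -326.6, 91.6]
eef_rot: [0.128, 0.992, -0.0, 0.001]
force: [-2.4, -0.2, 7.4]
grip_width: 0.361
grasp_force: 92.2
```

step_arm(
  increments=[
    [[0, 0, -0.2, 0, 0.8], [0, 0, -0.2, 0, 0.8], [0, 0, 0.1, 0, 0.5], [0, 0, 0.1, 0, 0.3], [0, 0, 0.1, 0, 0.3], [0, 0, 0.1, 0, 0.3], [0, 0, 0.1, 0, 0.3], [0, 0, 4, 0, 0.3], [0, 0, 8, 0, 0.3], [-2, 0, 11, 0, 0.3], [-4, 0, 11, 0, 0.3], [-6, 0, 11, 0, 0.3]],
  ],
)

```text
time_s: 38.65
eef_pos: [528.2, -326.6, 200.8]
eef_rot: [0.127, 0.992, -0.0, 0.001]
force: [0.1, 0.4, -1.2]
grip_width: 0.701
grasp_force: 0.0
```

```bash
python3 look.py w21.png counter_grip crank_wheel coupon_1 straightedge small_bottle; python3 - <<'E'
from h import *
snap('top','top3.png')
for n in ('crank_wheel','counter_grip','straightedge','coupon_1'): print(n,[(round(d['p'],2),np.round(d['position'],1).tolist()) for d in tip_of(n,'top')][:4])
print(sense()['q'])
# knob picture as ascii on plane z=82 (bar top)
i=__import__('json').load(open('pics/w21.json'));im=cv2.imread('pics/w21.png')
b=im.astype(np.float32)
for ch,z in (('red-green',72),('gray',84)):
    print(ch)
    for x in np.arange(-26,27,3):
        P=np.array([w2px(i,(496+x,-319+y,z)) for y in np.arange(-30,31,3)],np.float32)
        c=cv2.remap(b,P[:,0][None],P[:,1][None],1)[0]
        v=c[:,2]-c[:,1] if ch[0]=='r' else c.mean(1)
        print('%4d'%x,' '.join('%3d'%k for k in v))
E
```

```text
[ 528.2 -326.6  200.8] [ 0.127  0.992 -0.     0.001] [ 0.1  0.4 -1.2] 0.7005385541587448 0.0 38.65
counter_grip [(0.63, [500.0, -324.0, 80.0], [254.0, 157.0])]
crank_wheel [(0.87, [589.0, -329.0, 67.0], [273.0, 241.0])]
coupon_1 [(0.78, [577.0, -212.0, 21.0], [369.0, 190.0]), (0.71, [497.0, -323.0, 82.0], [255.0, 153.0]), (0.63, [582.0, -156.0, 25.0], [421.0, 183.0]), (0.55, [586.0, -102.0, 26.0], [470.0, 174.0])]
straightedge [(0.57, [535.0, -133.0, 21.0], [435.0, 136.0])]
small_bottle []
crank_wheel [(0.68, [587.5, -327.5, 62.5]), (0.66, [583.2, -158.3, 24.0])]
counter_grip [(0.41, [494.2, -321.7, 82.2])]
straightedge [(0.74, [535.0, -128.4, 26.6]), (0.47, [380.7, 446.0, 1.4]), (0.24, [494.2, -322.6, 83.6])]
coupon_1 [(0.71, [580.5, -157.6, 28.4]), (0.58, [577.6, -212.0, 25.4]), (0.57, [580.9, -97.0, 26.3]), (0.54, [584.3, -45.2, 19.9])]
[-5.53080275e-01  2.52956915e-01  3.02916863e-01  1.62124479e+00
  8.51450129e-06 -2.97586668e-01]
red-green
 -26  -4  -4  -4  -2  -5  -4  -4  -1  -1   0  -4  -3  -4  -4  -1  -2  -4  -4  -4  -4  -3
 -23  -4  -3  -2  -5  -3  -4  -3  -4  -4  -4  -4  
[... 2369 characters left out ...]
3 225 225 225 216 217 209 199 199 191 199 209 211 198 136 150 109 224 224 224
   7 223 113 222 225 225 225 222 208 211 207 201 191 196 196 169 165 113 200 224 224 225
  10 224 197 162 224 225 224 225 225 222 222 223 224 217 207 213 156 135 224 224 224 225
  13 224 224 172 179 224 198 224 225 215 225 211 225 220 198 204 131 219 224 224 225 225
  16 224 224 223 175 160 172 224 225 187 225 179 224 217 163 144 222 223 224 224 225 225
  19 223 224 224 224 203 172 168 180 178 195 183 169 162 186 221 224 224 224 224 225 224
  22 223 223 223 223 223 223 212 192 181 188 192 204 220 224 223 224 224 224 225 225 225
  25 223 223 223 223 223 223 224 223 224 224 224 223 223 223 224 224 224 224 225 224 225
```

Wheel seated; the row still reads flush. The knob's centre is about (494.5,-322.5), its bar along about 70°, so the reset is roughly +1.9 rad. I'll turn the tool and approach.

step_arm(
  increments=[
    [[-1, 0, 0, -0.14, 0.4], [-2, 0, 0, -0.28, 0.4], [-3.4, 0.4, 0, -0.42, 0.4], [-3.4, 0.4, 0, -0.56, 0.4], [-3.4, 0.4, 0, -0.7, 0.4], [-3.4, 0.4, 0, -0.84, 0.4], [-3.4, 0.4, -1, -0.98, 0.4], [-3.4, 0.4, -2, -1.12, 0.4], [-3.4, 0.4, -3, -1.26, 0.4], [-3.4, 0.4, -4, -1.4, 0.4], [-3.4, 0.4, -5, -1.53, 0.4], [-3.4, 0.4, -6, -1.665, 0.4]],
  ],
)

```text
time_s: 40.4
eef_pos: [494.5, -322.4, 139.2]
eef_rot: [0.821, 0.571, -0.0, -0.0]
force: [0.5, -0.2, 0.1]
grip_width: 0.598
grasp_force: 0.0
```

step_arm(
  increments=[
    [[0, 0, 0, 0, 0.4], [0, 0, 0, 0, 0.4]],
  ],
)

```text
time_s: 40.6
eef_pos: [494.4, -322.4, 139.9]
eef_rot: [0.818, 0.575, -0.0, -0.0]
force: [0.9, 0.3, 0.7]
grip_width: 0.604
grasp_force: 0.0
```

```bash
python3 look.py w22.png counter_grip; python3 - <<'E'
from h import *
i=__import__('json').load(open('pics/w22.json'));im=cv2.imread('pics/w22.png')
b=im.astype(np.float32)
for ch,z in (('red-green',68),('gray',88)):
    print(ch)
    for x in np.arange(-27,28,3):
        P=np.array([w2px(i,(494.5+x,-322.5+y,z)) for y in np.arange(-27,28,3)],np.float32)
        c=cv2.remap(b,P[:,0][None],P[:,1][None],1)[0]
        v=c[:,2]-c[:,1] if ch[0]=='r' else c.mean(1)
        print('%4d'%x,' '.join('%3d'%k for k in v))
E
```

```text
[ 494.4 -322.4  139.9] [ 0.818  0.575 -0.    -0.   ] [0.9 0.3 0.7] 0.6037945579560624 0.0 40.6
counter_grip [(0.62, [500.0, -324.0, 78.0], [268.0, 206.0]), (0.16, [359.0, -363.0, -1.0], [153.0, 259.0])]
red-green
 -27  -4  -3  -2  -3   0   0  -1   1   7   3   5   6   2   3   6   5   5   8   9
 -24  -4  -3  -3  -4  -4  -2  -1  -2  13   0  -5  -4  -1   1  -4  -4  -4  -4  -4
 -21  -4  -4  -3  -4  -1  -4  -4  -4  -4  -1  -5  -4  -2  -4  -3   3  -3  -3  -4
 -18  -4  -4  -4  -2  -4  -4  -4  -4  -4  -3  -4  -3   2  -4  -3  -4   1   4   4
 -15  -4  -4  -1  -4  -4  -4  -4  -4  -4  -4  -4  -4  -4  -4  -3   3   3   7  10
 -12   9  10  16  -2  -3  -4  -3   0   5   2   3  -2  -3  -4  -4   7   9   2  10
  -9  13  14  12  10  17   8   6   5   0   3   3   0   0  -3  -4   7   4   9   4
  -6  17  18  14  12  11  10  13  16   2   4   3  -1   2   1  -4  -4   7  10   2
  -3   0   7  18  17  13  11  10  10  12  18   7   1   1   6  -3  -4  -3   7   3
   0  -1  -4  -4   1  16  16  13  10   9  10   9  15   9   6  -3  -4  -1   9   4
   3   0  -4  -3  -4  -2  10  14  14  11  10   9   9  13  12   6  -3  10   9 
[... 1495 characters left out ...]
 175 165 202 206 208 208 208 209 122 184 224 224 182
   6 222 222 222  90 224 224 224 212 154 153 195 208 209 145 143  83  78 186 182
   9 222 222 222  82 224 224 224 217 214 211 194 135 160 144 133  78  79 147  81
  12 222 222 222 155 222 224 224 224 218 209 212 212 212 103  98  81 182 151 135
  15 221 222 222 222  90 224 223 224 224 224 166 148 179 186 224 181 146 170  92
  18 221 221 222 222 182 210 224 224 224 224 224 224 224 224 224 182 182 176  61
  21 221 221 221 222 222 119 213 223 143 224 207 224 222 223 202  77 178  38 179
  24 221 221 221 222 222 222 178 101 222 224  99 223 224 219 182  96  76 179 178
  27 210 221 221 221 221 222 222 222 126  34  93 162 130  31  64 177 178 180 180
```

step_arm(
  increments=[
    [[0, -0.2, -3, 0, 0.5], [0, -0.2, -5.5, 0, 0.5], [0, -0.2, -6.8, 0, 0.5], [0, -0.2, -6.8, 0, 0.5], [0, -0.2, -6.8, 0, 1], [0, -0.2, -6.8, 0, 1], [0, -0.2, -6.8, 0, 1], [0, -0.2, -6.8, 0, 1], [0, -0.2, -6.8, 0, 1], [0, -0.2, -6.8, 0, 1]],
  ],
  newtons=40,
)

```text
time_s: 41.7
eef_pos: [494.9, -324.9, 73.5]
eef_rot: [0.819, 0.573, 0.0, 0.001]
force: [-1.5, 0.9, 5.4]
grip_width: 0.105
grasp_force: 42.7
```

step_arm(
  increments=[
    [[0, 0, 0, 0.14, 1], [0, 0, 0, 0.28, 1], [0, 0, 0, 0.42, 1], [0, 0, 0, 0.56, 1], [0, 0, 0, 0.7, 1], [0, 0, 0, 0.84, 1], [0, 0, 0, 0.98, 1], [0, 0, 0, 1.12, 1], [0, 0, 0, 1.26, 1], [0, 0, 0, 1.4, 1], [0, 0, 0, 1.54, 1], [0, 0, 0, 1.65, 1]],
  ],
)

```text
time_s: 42.9
eef_pos: [496.2, -324.2, 73.5]
eef_rot: [0.132, 0.991, 0.0, 0.002]
force: [6.1, 4.3, 5.4]
grip_width: 0.105
grasp_force: 42.4
```

step_arm(
  increments=[
    [[0, 0, 0, 0.08, 1], [0, 0, 0, 0.16, 1], [0, 0, 0, 0.2, 1], [0, 0, 0, 0.2, 1]],
  ],
)

```text
time_s: 43.3
eef_pos: [496.2, -324.0, 73.5]
eef_rot: [0.034, 0.999, 0.0, 0.002]
force: [5.2, 4.5, 3.8]
grip_width: 0.102
grasp_force: 42.5
```

```bash
python3 -c "
from rig import sense;s=sense();print(s['ft_torque'],s['force'],s['eef_rot'],s['grip_width'],s['q'])"
```

```text
[ 1.02862541 -1.04561192  0.04146338] [5.20318862 4.49519774 3.80297008] [3.40011272e-02 9.99419255e-01 2.09850388e-04 2.24325594e-03] 0.10192303027689782 [-0.57970827  0.18139428 -0.02385134  1.36193362  0.00268732 -0.51168787]
```

step_arm(
  increments=[
    [[0, 0, 0, 0.04, 1], [0, 0, 0, 0.08, 1], [0, 0, 0, 0.08, 1], [0, 0, 0, 0.08, 1]],
  ],
)

```text
time_s: 43.7
eef_pos: [496.2, -324.0, 73.5]
eef_rot: [-0.005, 1.0, 0.0, 0.002]
force: [5.9, 4.7, 5.0]
grip_width: 0.104
grasp_force: 47.7
```

```bash
python3 -c "
from rig import sense;s=sense();print(s['ft_torque'],s['force'],s['eef_rot'],s['grip_width'],s['q'])"
```

```text
[ 1.13672258 -1.135383   -0.70333495] [5.89171575 4.65294614 5.030033  ] [-4.78400895e-03  9.99985909e-01  1.91917260e-04  2.29294392e-03] 0.1041367704351422 [-0.57979143  0.18135521 -0.02387922  1.36194931  0.00285079 -0.58935436]
```

Torque rose to 0.7 N m, so the knob is at its stop. Releasing and lifting clear.

step_arm(
  increments=[
    [[0, 0, 0, 0, 0.6], [0, 0, 0, 0, 0.5], [0, 0, 0, 0, 0.5], [0, 0, 0, 0, 0.5], [0, 0, 4, 0, 0.5], [0, 0, 8, 0, 0.5], [-4, 4, 12, 0, 0.5], [-8, 8, 14, 0, 0.5], [-8, 12, 14, 0, 0.5], [-8, 16, 14, 0, 0.5], [-8, 16, 14, 0, 0.5]],
  ],
)

```text
time_s: 44.8
eef_pos: [413.7, -160.9, 213.3]
eef_rot: [-0.006, 1.0, -0.0, 0.001]
force: [0.2, 0.5, -0.2]
grip_width: 0.501
grasp_force: 0.0
```

```bash
python3 look.py w23.png counter_grip crank_wheel coupon_1 straightedge; python3 - <<'E'
from h import *
snap('top','top4.png')
for n in ('crank_wheel','straightedge','coupon_1'): print(n,[(round(d['p'],2),np.round(d['position'],1).tolist()) for d in tip_of(n,'top')][:5])
i=__import__('json').load(open('pics/w23.json'));im=cv2.imread('pics/w23.png').astype(np.float32)
# red pointer centroid
pts=[]
for x in np.arange(-28,29,1):
    for y in np.arange(-28,29,1):
        u,v=w2px(i,(495+x,-324+y,68))
        if 0<=u<511 and 0<=v<383:
            c=im[int(round(v)),int(round(u))]
            if c[2]-c[1]>50: pts.append((x,y))
print(len(pts),np.mean(pts,0) if pts else 0)
# coupon ends: profiles along tester x at each coupon middle, z=30
t=-.037
for y in (-212,-157,-101,-44):
    xs=np.arange(530,622,1.); P=np.array([w2px(i,(x,y+0*x,30)) for x in xs],np.float32)
    if P[:,0].min()<0 or P[:,0].max()>511 or P[:,1].max()>383: print(y,'out')
    print(y,' '.join('%d'%k for k in cv2.remap(im.mean(2),P[:,0][None],P[:,1][None],1)[0]))
E
```

```text
[ 413.7 -160.9  213.3] [-0.006  1.    -0.     0.001] [ 0.2  0.5 -0.2] 0.5010972111605715 0.0 44.8
counter_grip [(0.94, [496.0, -320.0, 79.0], [106.0, 259.0])]
crank_wheel [(0.62, [588.0, -323.0, 70.0], [117.0, 327.0])]
coupon_1 [(0.89, [584.0, -99.0, 27.0], [306.0, 304.0]), (0.71, [580.0, -156.0, 28.0], [261.0, 301.0])]
straightedge [(0.6, [536.0, -134.0, 25.0], [280.0, 269.0])]
crank_wheel [(0.75, [586.1, -330.5, 64.3])]
straightedge []
coupon_1 [(0.76, [579.8, -158.4, 24.2]), (0.64, [579.4, -213.5, 24.4]), (0.49, [584.6, -98.0, 28.4]), (0.48, [584.6, -41.7, 21.6])]
28 [-24.14285714   2.07142857]
-212 14 15 18 22 26 37 62 99 147 181 202 206 211 213 213 212 206 190 165 155 163 177 177 177 177 177 177 177 177 177 177 176 176 176 176 176 176 176 176 176 176 176 175 176 176 176 175 175 175 175 175 175 175 175 176 176 176 176 176 176 176 176 176 177 177 177 177 177 177 177 177 177 177 177 177 177 166 145 94 51 17 18 18 18 18 18 18 18 18 18 17 16
-157 107 92 94 96 98 101 102 110 132 166 194 205 210 214 212 211 211 210 206 197 182 177 177 179 179 179 179 178 178 178 178 178 178 178 178 178 179 179 179 178 178 178 178 178 178 178 178 178 177 177 177 177 177 177 176 177 177 177 177 177 177 177 177 177 177 176 176 177 177 177 176 176 176 176 176 176 176 176 168 149 117 93 82 80 74 49 31 18 17 17 17 16
-101 14 13 11 11 13 12 12 12 13 13 13 13 13 12 12 13 12 12 11 13 14 13 14 19 29 46 56 71 86 103 109 111 113 117 119 120 121 121 120 120 132 152 169 176 176 175 176 176 176 176 176 176 176 176 176 176 176 176 176 176 175 175 176 176 176 176 176 177 176 176 177 177 177 177 177 177 143 90 41 18 19 18 18 18 18 18 18 19 19 19 17 15
-44 18 18 18 18 18 18 19 18 18 18 18 18 18 17 17 18 18 18 18 19 18 18 18 18 18 17 18 18 18 17 16 15 16 18 18 18 19 18 18 18 18 19 19 19 18 18 18 17 17 18 18 18 18 17 17 17 18 18 18 19 19 18 18 19 18 18 18 17 17 17 18 18 18 17 18 18 18 18 17 16 16 17 17 17 17 17 17 18 18 18 18 18
```

```bash
python3 -c "
from rig import hand_in;print(hand_in())"
```

```text
the job is handed in; nothing more can be done
None
```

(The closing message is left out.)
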